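Return a sample board to the desk rack

ROBOT

A 6-joint arm with a two-finger parallel gripper is mounted at the origin on the work surface. World frame = base frame: x ahead of the robot, y to its left, z up, the work surface at z = 0. Lengths are in mm, angles in degrees, forces in N, time in s.
With the tool pointing down it reaches from about 225 to 875 mm from the base axis. Payload 3.4 kg.
Tool frame: the origin (TCP) lies midway between the tips of the shut fingers; the grasp point (between the pads) lies 19 mm behind it (robot.grip_point_offset is the distance from the TCP to the grasp point, in mm); z points along the fingers, y is the direction in which the jaws open and shut (so a half turn about z gives the same grasp; the last joint's range is limited). The gripper opens to 85 mm and grips with 20 to 120 N. Pads are 22 mm wide; open, the fingers measure 114 mm over their backs; the gripper's body (76 mm by 85 mm) begins 54 mm behind the grasp point. The pads swing forward as they close: fully open they stand 13 mm farther back than shut.
Start: joints at [66.75, 15.808, 86.224, -0, 77.962, -6.933], TCP at [161.571, 551.867, 231.328] pointing down, gripper open.
Joint ranges: [-165.64, 165.64], [-43.16, 119.46], [12.63, 154.43], [-67.54, 247.53], [6.08, 155.33], [-154.97, 154.97]. Speed limits (degrees/s): [147.25, 147.25, 180, 180, 180, 180].

INTERFACE

Orientations are given as a 3x3 rotation matrix whose columns are the frame's x, y, z axes.
In Python, from bench import robot gives the robot as it stands.
- The arm moves only by the tool arm_command, never from a script. Its argument "moves" is a list of rows, each an object of numbers: "tx", "ty", "tz": the shift along the tool's x, y, z in cm; "spin": the turn about the tool's z in rad. In form: [{"tx": .., "ty": .., "tz": .., "spin": ..}, ...]. A call has exactly 10 rows; each row shifts and turns the commanded pose from where the row before left it, along the tool's axes as they then stand; what a row does not reach is not made up. A row lasts 1/8 s, in which the tool goes at most 62.5 mm and 10.7 degrees, less where a joint would pass 70% of its speed; a pose out of reach is approached as far as the arm can. A call with a gripper value outside its range is refused whole. "gripper" is the finger opening in cm, from 0 to 8.54, set as the call begins (left out, the last holds). The fingers move at their own pace and stop on an object; the grip force is fixed at half the most. Time passes only in rows, so rows that do not move let the fingers close, or fill a call up. It gives the time, the measured TCP pose, the force and the opening at its end, in the units of the state.
- robot.get_obs(): the state, without advancing time (a new reading comes with each control period).
- robot.read_camera(name): name is "side" or "top"; returns a dict with "img" (480x640x3 uint8, blue, green, red), "camera_matrix" (3x3 intrinsics, pixels), "distortion" ([k1, k2, p1, p2, k3] as OpenCV has them; the pictures are not rectified), "R" (3x3) and "t" (3): a world point X has camera coordinates R X + t. Camera axes: x right, y down, z forward; pixel columns grow to the right and rows downward; lengths in mm; the calibration is good to about 2 mm. A picture is of the moment at which its call begins. There is no depth.
- robot.hand_in(): hands the job in, once; it reports no verdict.
The state is a dict: "t": time; "joints": joint angles; "joint_velocities": joint speeds; "joint_torque": joint torques, N m; "position": TCP position; "tool_rot": TCP orientation; "force": force on the tool from outside, world axes, zero at the start; "moment": the same for the moment, N m; "width": finger opening in mm.
Only numpy, scipy, OpenCV 4.12 (cv2) and the standard library are available. Lean on these libraries where they do the work, as an engineer would, in place of code of your own. Each camera call takes 0.05 s, during which the arm holds its last target. There are 200 camera calls.

TASK

One slot of the wooden desk rack is empty. Take the spare plywood sample board that lies flat on the desk, rest it on its short end on the sloping easel (lower end on the ledge) and let go of it; then take it again by its upper end and lower it, still held, down to the floor of the empty slot, so that it stands upright and centred in the rack like the others before you let go. Leave the other boards and the mug, stapler and tape roll where they are.

Things in the scene. Friction and masses are not known exactly. Their poses are not given: they have to be found in the camera images.
- spare: the spare sample board: plain plywood, 140 x 60 x 12 mm, at first lying flat on the desk. Origin at the centre of the board's volume; x along its 140 mm length, y along its 60 mm width, z across its 12 mm thickness. Both faces and both ends are alike
- rack: fixed wooden block 85 (x) by 205 (y) by 53 mm high with four slots. Origin at the centre of its underside, z up. The slots run along its x, open at the top and both ends, and are spaced 50 mm apart along its y. Each is 17 mm wide (y) and 45 mm deep, its floor 8 mm above the desk; solid wood 33 mm wide between slots
- slot0 (a point): centre of the floor of rack slot 0 (y = -75 mm in the rack's frame, 8 mm above the desk, 45 mm below the rack's top); axes as the rack's. Slots 0 to 3 go towards the rack's +y; three hold boards, one is empty, and which one varies
- slot1 (a point): centre of the floor of rack slot 1 (y = -25 mm in the rack's frame, 8 mm above the desk, 45 mm below the rack's top); axes as the rack's. Slots 0 to 3 go towards the rack's +y; three hold boards, one is empty, and which one varies
- slot2 (a point): centre of the floor of rack slot 2 (y = 25 mm in the rack's frame, 8 mm above the desk, 45 mm below the rack's top); axes as the rack's. Slots 0 to 3 go towards the rack's +y; three hold boards, one is empty, and which one varies
- slot3 (a point): centre of the floor of rack slot 3 (y = 75 mm in the rack's frame, 8 mm above the desk, 45 mm below the rack's top); axes as the rack's. Slots 0 to 3 go towards the rack's +y; three hold boards, one is empty, and which one varies
- board0: one of the sample boards already standing in the rack (bystander, leave it): plain plywood 140 x 60 x 12 mm, identical to the spare, standing on a short end. Origin at the centre of its underside (the lower short end), z up along its 140 mm length, x along its 60 mm width, y across its 12 mm thickness. Which slot it stands in varies
- board1: one of the sample boards already standing in the rack (bystander, leave it): plain plywood 140 x 60 x 12 mm, identical to the spare, standing on a short end. Origin at the centre of its underside (the lower short end), z up along its 140 mm length, x along its 60 mm width, y across its 12 mm thickness. Which slot it stands in varies
- board2: one of the sample boards already standing in the rack (bystander, leave it): plain plywood 140 x 60 x 12 mm, identical to the spare, standing on a short end. Origin at the centre of its underside (the lower short end), z up along its 140 mm length, x along its 60 mm width, y across its 12 mm thickness. Which slot it stands in varies
- easel: fixed wooden easel, base 130 x 70 mm. Origin on the desk, z up. Its sloping face looks to -x and up, rising towards +x at 50 deg from horizontal: a strip 40 mm wide, 85 mm long. At its foot a ledge 60 mm wide stands out 22 mm square to the face; they meet at x = -20, z = 30 mm. A resting board stands out 10 mm past the strip at each side, 55 mm at the top
- easel_rest (a point): the point where the centre of the board lies when it rests on the easel, lower short end on the ledge, back against the face: (20, 0, 87) mm in the easel's frame; axes as the easel's (not sloped)
- mug: bystander: white mug, 80 mm across, 90 mm high. Origin at the centre of its underside
- stapler: bystander: grey desk stapler, 140 x 36 x 60 mm high, long along its x. Origin at the centre of its underside
- tape: bystander: roll of paper tape lying flat, 100 mm across, 45 mm high. Origin at the centre of its underside
There are look-alikes about, which are no part of the job. Leave any orange or turquoise look-alike of the spare alone. Leave any green look-alike of the rack alone.

How it is judged:
By the outcome, as a careful person would: the job done as asked, in the order asked, and still so for the second after the job is handed in, with the robot touching nothing.
It also fails if it takes over 64 s, if anything falls off the work surface, if the arm or the gripper's body presses on something with over 40 N, if the wrist force passes 120 N, or if a joint passes its speed limit or range.

## Working session

There is one attempt and no reset: what is moved stays moved. The work goes in short steps, Python scripts to look and compute and a tool call to move; the robot and the scene stay as the last step left them, time stands still between calls to the robot, and variables do not carry over. Pictures are saved under pics/ and viewed, about 8 in all and at most 12, crops included, and the job is handed in when it is done.

Besides the shell and the picture viewer there is one more tool, called after "Request:" by a JSON object that holds its "name" and its "arguments", one argument or row to a line. arm_command: Moves the arm, as the interface text tells. Its arguments: {"type":"object","properties":{"moves":{"type":"array","items":{"type":"object","properties":{"tx":{"type":"number"},"ty":{"type":"number"},"tz":{"type":"number"},"spin":{"type":"number"}}}},"gripper":{"type":"number"}},"required":["moves"]}

```bash
mkdir -p pics; ls
python3 - <<'E'
from bench import robot
import cv2,numpy as np
o=robot.get_obs();print(o)
for n in("top","side"):
    c=robot.read_camera(n);cv2.imwrite(f"pics/{n}0.png",c["img"]);print(n,c["camera_matrix"],c["distortion"],c["R"],c["t"])
E
```

```text
pics
{'t': 0.0, 'joints': array([ 6.67499365e+01,  1.58480643e+01,  8.62962521e+01,  2.39424811e-03,
        7.79619197e+01, -6.93131906e+00]), 'joint_velocities': array([-0.00037036, -0.0144127 ,  0.02648478,  0.088226  , -0.08388837,
        0.05444649]), 'joint_torque': array([-9.81213743e-04, -4.16782308e+01, -2.45804322e+01, -4.37184708e-04,
        1.11668551e-02,  1.93038971e-06]), 'position': array([161.3281582 , 551.34780348, 230.42813511]), 'tool_rot': array([[-9.59710859e-01,  2.80988391e-01, -7.69473844e-04],
       [ 2.80989320e-01,  9.59709411e-01, -1.68746180e-03],
       [ 2.64314115e-04, -1.83568934e-03, -9.99998280e-01]]), 'force': array([ 0.93229266, -0.32549232,  0.0175041 ]), 'moment': array([-0.01169905, -0.04473194,  0.03475075]), 'width': 85.3951411204564}
top [[589.88179994   0.         329.45711956]
 [  0.         589.88179994 242.41742899]
 [  0.           0.           1.        ]] [0.06156287 0.         0.         0.         0.        ] [[-0.02702882 -0.99944743  0.01934607]
 [-0.98083126  0.02277939 -0.19352297]
 [ 0.19297534 -0.02420593 -0.98090499]] [ -44.9394138   512.94354392 1215.32830828]
side [[513.13707461   0.         327.36012954]
 [  0.         513.13707461 235.50848248]
 [  0.           0.           1.        ]] [-0.01220556  0.          0.          0.          0.        ] [[ 0.70631015  0.70780402 -0.01180851]
 [ 0.4976723  -0.50834669 -0.70278441]
 [-0.50343645  0.490507   -0.71130488]] [-335.09044058 -215.81446245 1548.80053134]
```

View pics/top0.png

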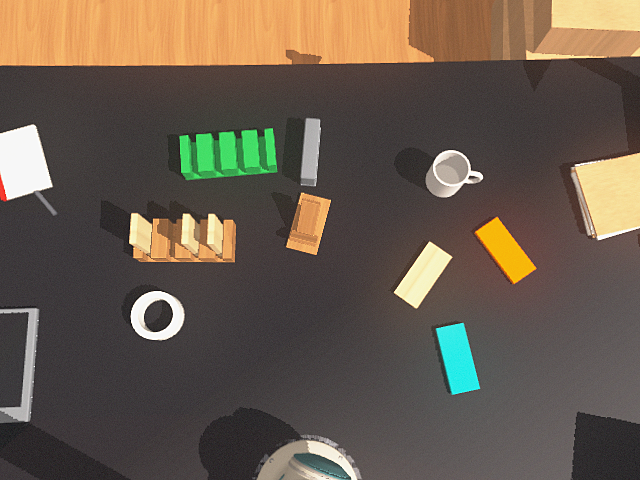

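View pics/side0.png

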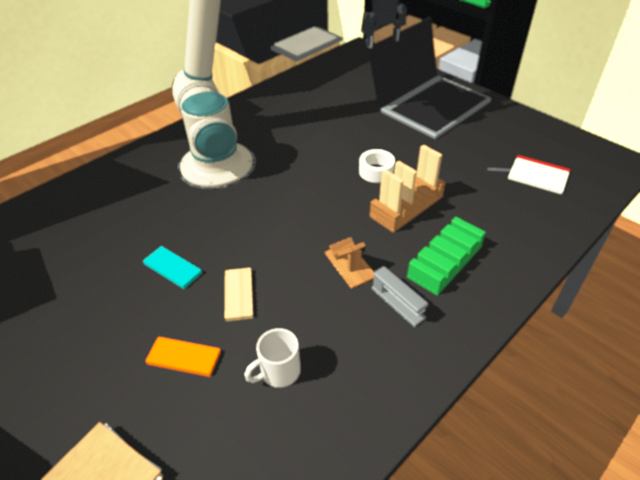

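The top view shows the spare at (423,275), with orange (505,250) and turquoise (458,358) look-alikes. The rack is at (185,240) with boards at columns 140, 188 and 213, the easel is at (308,223), and the mug is at (448,173). The side view shows the same objects.

```bash
cat > h.py <<'E'
import cv2,numpy as np
from bench import robot
def cam(n): return robot.read_camera(n)
def ray(c,uv,z):
    p=cv2.undistortPoints(np.array(uv,float).reshape(-1,1,2),c["camera_matrix"],np.array(c["distortion"]))[:,0]
    d=np.c_[p,np.ones(len(p))]@c["R"]; o=-c["R"].T@c["t"]
    return o+d*((z-o[2])/d[:,2])[:,None]
def proj(c,X):
    return cv2.projectPoints(np.array(X,float).reshape(-1,1,3),cv2.Rodrigues(c["R"])[0],c["t"],c["camera_matrix"],np.array(c["distortion"]))[0][:,0]
def tri(cs,uvs):
    A=[];b=[]
    for c,uv in zip(cs,uvs):
        a=ray(c,[uv],0)[0];o=-c["R"].T@c["t"];d=(a-o)/np.linalg.norm(a-o);P=np.eye(3)-np.outer(d,d);A.append(P);b.append(P@o)
    return np.linalg.lstsq(np.vstack(A),np.hstack(b),rcond=None)[0]
E
python3 - <<'E'
from h import *
t=cam("top");s=cam("side")
im=t["img"];hsv=cv2.cvtColor(im,cv2.COLOR_BGR2HSV)
for p in [(423,275),(235,250),(310,245),(310,215),(140,230),(160,225)]: print(p,hsv[p[1],p[0]])
m=np.zeros(im.shape[:2],np.uint8)
m=((hsv[...,2]>110)&(hsv[...,0]>8)&(hsv[...,0]<35)&(hsv[...,1]>60)&(hsv[...,1]<140)).astype(np.uint8)
m[:, :385]=0; m[:,460:]=0;m[:200]=0;m[320:]=0
cs=max(cv2.findContours(m,0,2)[0],key=cv2.contourArea)
r=cv2.minAreaRect(cs);b=cv2.boxPoints(r);W=ray(t,b,12);print(b,W,W.mean(0),np.linalg.norm(np.diff(W,axis=0),axis=1))
a=cv2.resize(im[180:280,115:345],None,fx=3.4,fy=3.4,interpolation=cv2.INTER_CUBIC)
cv2.imwrite("pics/tz.png",a)
b=cv2.resize(s["img"][140:300,310:460],None,fx=3.7,fy=3.7,interpolation=cv2.INTER_CUBIC)
cv2.imwrite("pics/sz.png",b)
E
```

```text
(423, 275) [ 28  52 247]
(235, 250) [11 69 81]
(310, 245) [ 16 152 242]
(310, 215) [ 14 154 219]
(140, 230) [ 22  92 243]
(160, 225) [ 13 142 142]
[[393.38458 293.92303]
 [429.0769  240.38458]
 [452.61536 256.0769 ]
 [416.92303 309.61536]] [[ 401.74706288 -194.85470849   12.        ]
 [ 518.69845939 -279.80098323   12.        ]
 [ 482.22949159 -329.56849017   12.        ]
 [ 366.5597636  -244.16883563   12.        ]] [ 442.30869437 -262.09825438   12.        ] [144.54583612  61.69919253 143.77964727]
```

View pics/tz.png

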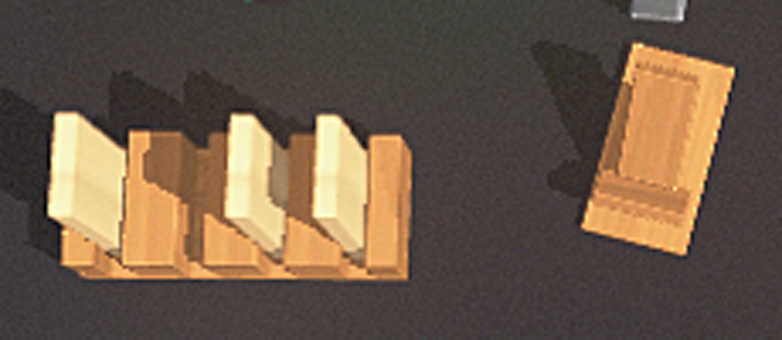

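View pics/sz.png

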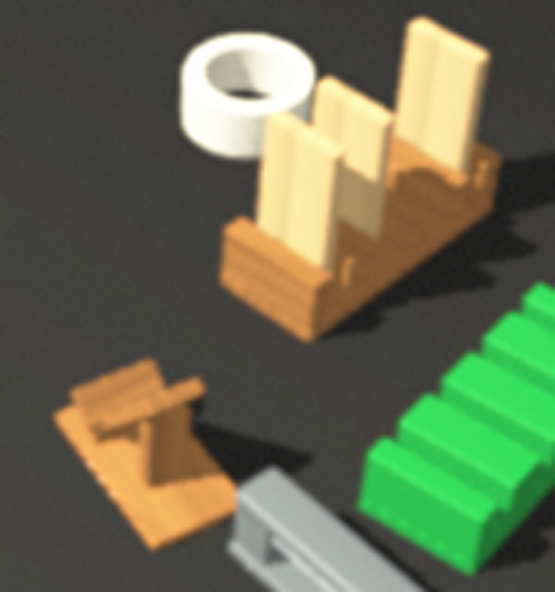

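The spare lies near (442, -262). The easel's ledge is on the robot side, so its +x points away from the robot. Counting from the left in the top view, the second rack slot is empty. I need one larger zoom to pick corners.

Run:
```python
import cv2,numpy as np
t=cv2.imread("pics/top0.png");s=cv2.imread("pics/side0.png")
def z(im,x,y,w,h,f,W,H):
    a=cv2.resize(im[y:y+h,x:x+w],None,fx=f,fy=f,interpolation=cv2.INTER_LINEAR)
    a=cv2.convertScaleAbs(a,alpha=1.15,beta=10)
    for i in range(0,w,10): cv2.putText(a,str(x+i),(i*f,8),0,.3,(255,255,255),1);cv2.line(a,(i*f,0),(i*f,h*f),(255,255,0),1) if i%20==0 else 0
    for j in range(0,h,10): cv2.putText(a,str(y+j),(0,j*f+4),0,.3,(255,255,255),1);cv2.line(a,(0,j*f),(w*f,j*f),(255,255,0),1) if j%20==0 else 0
    return a
cv2.imwrite("pics/z1.png",z(t,120,200,130,70,6,0,0))
a=z(t,280,185,60,75,6,0,0);b=z(s,365,140,85,95,5,0,0)
H=max(a.shape[0],b.shape[0]);pad=lambda q:cv2.copyMakeBorder(q,0,H-q.shape[0],0,0,0)
cv2.imwrite("pics/z2.png",np.hstack([pad(a),pad(b)]))
```

```text
(no output)
```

View pics/z1.png

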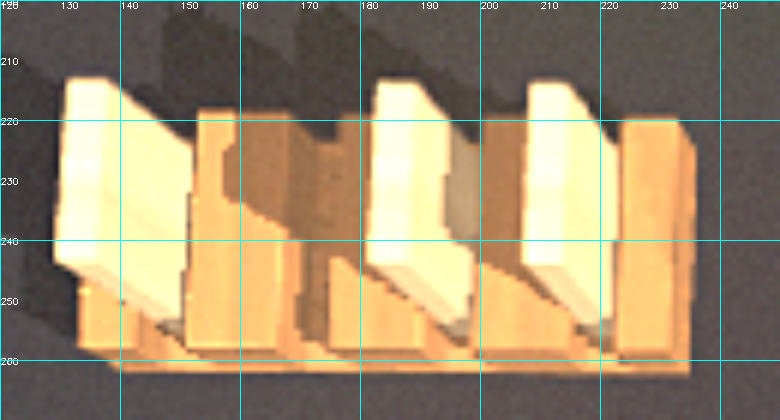

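View pics/z2.png

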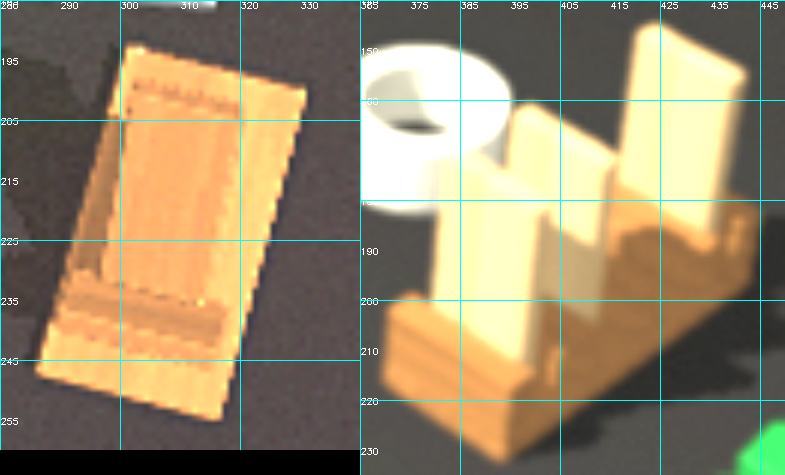

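The picks are consistent: rack top corners in z1 (for example front right (676,348)), and easel base and strip corners in z2. I'll fit rigid poses to them next.

Run:
```python
from h import *
t=cam("top");s=cam("side")
def fit(L,W):
    L=np.array(L,float);W=np.array(W)[:,:2];lc=L.mean(0);wc=W.mean(0)
    z=((W-wc)@[1,1j])@np.conj((L-lc)@[1,1j]);a=np.angle(z);R=np.array([[np.cos(a),-np.sin(a)],[np.sin(a),np.cos(a)]])
    p=wc-R@lc;return p,np.degrees(a),np.round(W-(L@R.T+p),1)
f=lambda P,o:(np.array(P,float)+.5)/6-.5+o
P=[(679,119),(622,119),(616,348),(676,348),(198,111),(288,112),(186,349),(282,349),(339,115),(330,349),(423,349),(79,347),(138,347),(474,349),(574,349)]
L=[(42.5,-102.5),(42.5,-83.5),(-42.5,-83.5),(-42.5,-102.5),(42.5,66.5),(42.5,33.5),(-42.5,66.5),(-42.5,33.5),(42.5,16.5),(-42.5,16.5),(-42.5,-16.5),(-42.5,102.5),(-42.5,83.5),(-42.5,-33.5),(-42.5,-66.5)]
p,a,r=fit(L,ray(t,f(P,[120,200]),53));print("rack",p,a);print(r.T)
R=np.array([[np.cos(np.radians(a)),-np.sin(np.radians(a))],[np.sin(np.radians(a)),np.cos(np.radians(a))]])
for y in(25,):print("slot",R@[0,y]+p)
# side check of rack: project known corners
q=[(-42.5,-102.5,53),(42.5,-102.5,53),(42.5,-102.5,0),(42.5,102.5,53),(42.5,102.5,0)]
print("side proj",proj(s,[np.r_[R@x[:2]+p,x[2]] for x in np.array(q)]).round(1))
# board tops triang
for y in(75,-25,-75):
    q=[(sx*30,y+sy*6,148) for sx in(-1,1) for sy in(1,-1)]
    X=[np.r_[R@np.array(x[:2])+p,x[2]] for x in q];print("bd",y,((proj(t,X)-[120,200])*6).round(0).tolist(),proj(s,X).round(1).tolist())
e=f([(126,46),(306,91),(221,420),(37,371)],[280,185])
for h in(0,6,10):
    p,a,r=fit([(65,35),(65,-35),(-65,-35),(-65,35)],ray(t,e,h));print("easel",h,p,a,r.tolist())
ra=np.radians(a);R=np.array([[np.cos(ra),-np.sin(ra)],[np.sin(ra),np.cos(ra)]])
q=np.array([(34.6,20,95),(34.6,-20,95),(-20,20,30),(-20,-20,30),(-36.9,30,44),(-36.9,-30,44)])
print(((proj(t,[np.r_[R@x[:2]+p,x[2]] for x in q])-[280,185])*6).round(0).tolist())
for c in(t,s):
    hsv=cv2.cvtColor(c["img"],cv2.COLOR_BGR2HSV)
    m=((hsv[...,2]>110)&(hsv[...,0]>8)&(hsv[...,0]<40)&(hsv[...,1]<140)).astype(np.uint8)
    u=proj(c,[[442,-262,6]])[0].astype(int);k=np.zeros_like(m);k[u[1]-45:u[1]+45,u[0]-40:u[0]+40]=1
    cs=max(cv2.findContours(m*k,0,2)[0],key=cv2.contourArea);M=cv2.moments(cs);W=ray(c,cv2.boxPoints(cv2.minAreaRect(cs)),9)
    print("spare",ray(c,[(M["m10"]/M["m00"],M["m01"]/M["m00"])],9),W.round(1).tolist(),cv2.contourArea(cs))
```

```text
rack [527.88423697 252.48535104] -1.4869328674394888
[[-1.4 -1.4  0.5  0.5  0.8  0.6 -0.1 -0.1 -0.4 -0.   0.   0.6  0.6  0.
   0. ]
 [-0.4  0.9  0.2 -1.9  0.5  1.9 -0.2 -0.4  1.  -0.   0.6  0.7 -0.6 -0.2
  -2.1]]
slot [528.53296101 277.47693276]
side proj [[370.3 201.2]
 [394.8 217.2]
 [393.1 232.1]
 [444.7 181.2]
 [441.8 196. ]]
bd 75 [[58.0, 259.0], [96.0, 259.0], [70.0, 80.0], [107.0, 80.0]] [[423.0, 144.4], [420.1, 146.3], [441.2, 154.1], [438.3, 156.1]]
bd -25 [[370.0, 260.0], [407.0, 260.0], [378.0, 81.0], [415.0, 82.0]] [[398.1, 160.5], [394.9, 162.5], [416.3, 171.0], [413.2, 173.1]]
bd -75 [[524.0, 260.0], [561.0, 260.0], [531.0, 82.0], [568.0, 82.0]] [[384.9, 169.0], [381.6, 171.0], [403.2, 179.9], [400.0, 182.0]]
easel 0 [567.13571432 -12.96792087] -15.794706538572525 [[-0.2, 0.3], [-0.1, 0.1], [-0.4, -0.4], [0.7, 0.1]]
easel 6 [565.74388148 -13.03391261] -15.794706538572518 [[-0.5, 0.2], [-0.4, 0.3], [-0.0, -0.3], [0.9, -0.2]]
easel 10 [564.81599292 -13.0779071 ] -15.79470653857253 [[-0.7, 0.1], [-0.6, 0.5], [0.2, -0.3], [1.1, -0.3]]
[[136.0, 66.0], [247.0, 94.0], [103.0, 254.0], [209.0, 281.0], [62.0, 283.0], [224.0, 324.0]]
spare [[ 443.18086614 -261.78027647    9.        ]] [[404.5, -193.1, 9.0], [520.6, -279.7, 9.0], [482.3, -330.6, 9.0], [367.4, -243.6, 9.0]] 1771.0
spare [[ 447.17636002 -265.42946326    9.        ]] [[356.0, -242.6, 9.0], [403.8, -190.6, 9.0], [529.6, -286.6, 9.0], [486.0, -334.0, 9.0]] 1419.5
```

The rack fit reproduces the standing boards' tops. The easel's base centre may not be its origin, because the strip features sit about 8 mm off. I'll triangulate the strip's top corners from both views to settle it.

Run:
```python
from h import *
t=cam("top");s=cam("side")
f=lambda P,k,o:(np.array(P,float)+.5)/k-.5+o
T=f([(132,90),(242,112),(101,278),(214,303)],6,[280,185]);S=f([(203,383),(97,430)],3.7,[310,140])
print(tri([t,s],[T[0],S[0]]),tri([t,s],[T[1],S[1]]))
a=np.radians(-15.8);R=np.array([[np.cos(a),-np.sin(a)],[np.sin(a),np.cos(a)]])
print("from top edge z95:",ray(t,T[:2],95)[:,:2].mean(0)-R@[34.6,0],"V:",ray(t,T[2:],30)[:,:2].mean(0)-R@[-20,0])
print("from side top edge:",ray(s,S,95)[:,:2].mean(0)-R@[34.6,0])
for off in(0,-8,-12):
    p=np.array([566.5,-13])+R@[off,0]
    q=np.array([(34.6,20,95),(34.6,-20,95),(-20,20,30),(-36.9,30,44),(-36.9,-30,44)])
    X=[np.r_[R@x[:2]+p,x[2]] for x in q]
    print(off,((proj(t,X)-[280,185])*6).round(0).tolist(),((proj(s,X)-[310,140])*3.7).round(0).tolist())
cam0=cv2.resize(s["img"][220:300,320:400],None,fx=7,fy=7,interpolation=cv2.INTER_LINEAR);cv2.imwrite("pics/e.png",cam0)
```

```text
[ 5.97123100e+02 -4.06598788e-01  9.08781686e+01] [579.99595194 -52.84818968  81.04141556]
from top edge z95: [558.07971652 -10.46486263] V: [557.11897495 -12.69012698]
from side top edge: [556.87249878 -30.81713452]
0 [[136.0, 61.0], [247.0, 89.0], [102.0, 249.0], [62.0, 278.0], [223.0, 319.0]] [[208.0, 386.0], [153.0, 410.0], [160.0, 402.0], [160.0, 366.0], [81.0, 399.0]]
-8 [[130.0, 83.0], [241.0, 110.0], [97.0, 270.0], [56.0, 299.0], [218.0, 340.0]] [[201.0, 378.0], [146.0, 401.0], [154.0, 394.0], [154.0, 359.0], [75.0, 391.0]]
-12 [[127.0, 93.0], [238.0, 121.0], [94.0, 281.0], [53.0, 310.0], [215.0, 351.0]] [[198.0, 374.0], [143.0, 397.0], [151.0, 391.0], [151.0, 355.0], [72.0, 387.0]]
```

View pics/e.png

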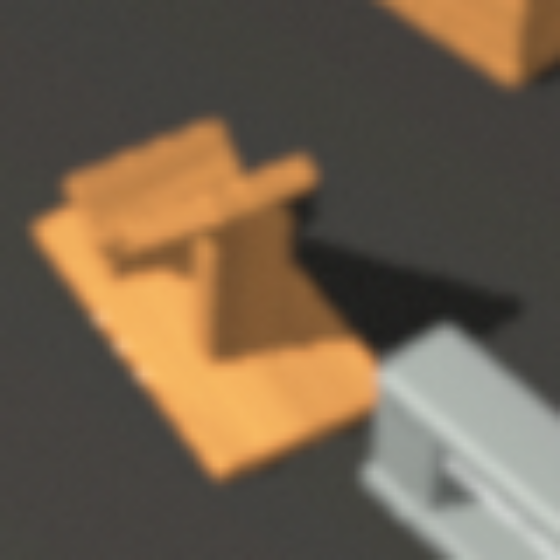

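```bash
cat >> h.py <<'E'
def go(x,y,z,yaw):
    """spin (rad) then tool-frame shift (cm) to put TCP at x,y,z with tool x at world angle yaw (mod 180)"""
    o=robot.get_obs();R=o["tool_rot"];a=np.degrees(np.arctan2(R[1,0],R[0,0]))
    d=(yaw-a+180)%360-180
    b=np.radians(yaw);X=np.array([np.cos(b),np.sin(b),0]);Y=np.array([np.sin(b),-np.cos(b),0])
    D=np.array([x,y,z])-o["position"]
    print("t",o["t"],"pos",o["position"].round(1),"yaw",a.round(2),"F",o["force"].round(1),"w",o["width"].round(1),"| spin",round(-np.radians(d),3),"cm",(np.array([D@X,D@Y,-D[2]])/10).round(2))
E
python3 -c "
from h import *
go(424,-248,120,143)"
```

```text
Traceback (most recent call last):
  File "h.py", line 21, in go
    print("t",o["t"],"pos",o["position"].round(1),"yaw",a.round(2),"F",o["force"].round(1),"w",o["width"].round(1),"| spin",round(-np.radians(d),3),"cm",(np.array([D@X,D@Y,-D[2]])/10).round(2))
                                                                                               ^^^^^^^^^^^^^^^^
AttributeError: 'float' object has no attribute 'round'
```

```bash
sed -i 's/o\["width"\].round(1)/round(o["width"],1)/' h.py
python3 -c "
from h import *
go(424,-248,120,143)"
```

```text
t 0.4 pos [161.6 551.8 231.2] yaw 163.68 F [-0.6 -0.2 -0.4] w 85.9 | spin 0.361 cm [-69.09 -48.08  11.12]
```

Request:
{"name": "arm_command", "arguments": {
  "moves": [
    {"spin": 0.18},
    {"spin": 0.18},
    {"tx": -3.84,"ty": -2.67,"tz": 0.6},
    {"tx": -3.84,"ty": -2.67,"tz": 0.6},
    {"tx": -3.84,"ty": -2.67,"tz": 0.6},
    {"tx": -3.84,"ty": -2.67,"tz": 0.6},
    {"tx": -3.84,"ty": -2.67,"tz": 0.6},
    {"tx": -3.84,"ty": -2.67,"tz": 0.6},
    {"tx": -3.84,"ty": -2.67,"tz": 0.6},
    {"tx": -3.84,"ty": -2.67,"tz": 0.6}
  ],
  "gripper": 8.54
}}

```text
schema error: expected keys tx, ty, tz, spin
```

Request:
{"name": "arm_command", "arguments": {
  "moves": [
    {"tx": -3.84,"ty": -2.67,"tz": 0.6},
    {"tx": -3.84,"ty": -2.67,"tz": 0.6},
    {"tx": -3.84,"ty": -2.67,"tz": 0.6},
    {"tx": -3.84,"ty": -2.67,"tz": 0.6},
    {"tx": -3.84,"ty": -2.67,"tz": 0.6},
    {"tx": -3.84,"ty": -2.67,"tz": 0.6},
    {"tx": -3.84,"ty": -2.67,"tz": 0.6},
    {"tx": -3.84,"ty": -2.67,"tz": 0.6},
    {"tx": -3.84,"ty": -2.67,"tz": 0.6},
    {"tx": -3.84,"ty": -2.67,"tz": 0.6}
  ]
}}

```text
schema error: expected keys tx, ty, tz, spin
```

```bash
python3 -c "
from h import *
go(424,-248,20,143)
c=cam('top');cv2.imwrite('pics/g.png',cv2.resize(c['img'][200:360,320:520],None,fx=3,fy=3))"
```

```text
t 0.4 pos [161.6 551.8 231.2] yaw 163.68 F [-0.6 -0.2 -0.4] w 85.9 | spin 0.361 cm [-69.09 -48.08  21.12]
```

View pics/g.png

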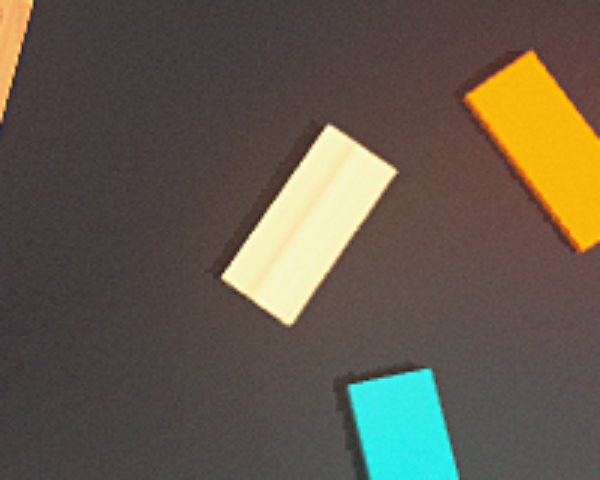

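The crop shows the spare's corners at (327,124), (398,172), (289,326) and (221,278). The move calls were refused because every row needs all four keys.

Request:
{"name": "arm_command", "arguments": {
  "moves": [
    {"tx": 0,"ty": 0,"tz": 0,"spin": 0.18},
    {"tx": 0,"ty": 0,"tz": 0,"spin": 0.18},
    {"tx": -3.84,"ty": -2.67,"tz": 0.6,"spin": 0},
    {"tx": -3.84,"ty": -2.67,"tz": 0.6,"spin": 0},
    {"tx": -3.84,"ty": -2.67,"tz": 0.6,"spin": 0},
    {"tx": -3.84,"ty": -2.67,"tz": 0.6,"spin": 0},
    {"tx": -3.84,"ty": -2.67,"tz": 0.6,"spin": 0},
    {"tx": -3.84,"ty": -2.67,"tz": 0.6,"spin": 0},
    {"tx": -3.84,"ty": -2.67,"tz": 0.6,"spin": 0},
    {"tx": -3.84,"ty": -2.67,"tz": 0.6,"spin": 0}
  ],
  "gripper": 8.54
}}

```text
t: 1.7
position: [279.1, 195.2, 183.4]
tool_rot: [[-0.8, 0.6, 0.001], [0.6, 0.8, 0.0], [-0.001, 0.001, -1.0]]
force: [0.9, 0.4, -0.8]
width: 85.3
```

Request:
{"name": "arm_command", "arguments": {
  "moves": [
    {"tx": -3.84,"ty": -2.67,"tz": 0.6,"spin": 0},
    {"tx": -3.84,"ty": -2.67,"tz": 0.6,"spin": 0},
    {"tx": -3.84,"ty": -2.67,"tz": 0.6,"spin": 0},
    {"tx": -3.84,"ty": -2.67,"tz": 0.6,"spin": 0},
    {"tx": -3.84,"ty": -2.67,"tz": 0.6,"spin": 0},
    {"tx": -3.84,"ty": -2.67,"tz": 0.6,"spin": 0},
    {"tx": -3.84,"ty": -2.67,"tz": 0.6,"spin": 0},
    {"tx": -3.84,"ty": -2.67,"tz": 0.6,"spin": 0},
    {"tx": -3.84,"ty": -2.67,"tz": 0.6,"spin": 0},
    {"tx": -3.84,"ty": -2.67,"tz": 0.6,"spin": 0}
  ]
}}

```text
t: 2.95
position: [425.6, -249.4, 123.2]
tool_rot: [[-0.799, 0.601, 0.001], [0.601, 0.799, -0.0], [-0.0, 0.0, -1.0]]
force: [0.5, 0.1, 0.2]
width: 85.4
```

```bash
python3 -c "
from h import *
t=cam('top')
q=(np.array([(327,124),(398,172),(289,326),(221,278)])+.5)/3-.5+[320,200]
W=ray(t,q,12);print(W.round(1).tolist(),W.mean(0))
go(424,-248,5,143)"
```

```text
[[517.3, -278.8, 12.0], [480.2, -328.8, 12.0], [369.4, -242.3, 12.0], [405.2, -194.9, 12.0]] [ 443.02311024 -261.21430691   12.        ]
t 3.0 pos [ 428.7 -255.9  122.9] yaw 142.97 F [ 2.4 -4.8 -0.4] w 85.4 | spin -0.001 cm [ 0.85  0.35 11.79]
```

Request:
{"name": "arm_command", "arguments": {
  "moves": [
    {"tx": 0,"ty": 0,"tz": 1.5,"spin": 0},
    {"tx": 0,"ty": 0,"tz": 1.5,"spin": 0},
    {"tx": 0,"ty": 0,"tz": 1.5,"spin": 0},
    {"tx": 0,"ty": 0,"tz": 1.5,"spin": 0},
    {"tx": 0,"ty": 0,"tz": 1.5,"spin": 0},
    {"tx": 0,"ty": 0,"tz": 1.5,"spin": 0},
    {"tx": 0,"ty": 0,"tz": 0.5,"spin": 0},
    {"tx": 0,"ty": 0,"tz": 0.5,"spin": 0},
    {"tx": 0,"ty": 0,"tz": 0,"spin": 0},
    {"tx": 0,"ty": 0,"tz": 0,"spin": 0}
  ]
}}

```text
t: 4.25
position: [425.5, -247.9, 23.7]
tool_rot: [[-0.799, 0.601, 0.001], [0.601, 0.799, -0.001], [-0.001, 0.0, -1.0]]
force: [0.2, -0.4, -0.1]
width: 85.4
```

```bash
python3 -c "
from h import *
go(423.5,-247,-4,143)"
```

```text
t 4.25 pos [ 425.5 -247.9   23.7] yaw 143.06 F [ 0.2 -0.4 -0.1] w 85.4 | spin 0.001 cm [ 0.21 -0.05  2.77]
```

Request:
{"name": "arm_command", "arguments": {
  "moves": [
    {"tx": 0.2,"ty": 0,"tz": 0.5,"spin": 0},
    {"tx": 0,"ty": 0,"tz": 0.5,"spin": 0},
    {"tx": 0,"ty": 0,"tz": 0.5,"spin": 0},
    {"tx": 0,"ty": 0,"tz": 0.5,"spin": 0},
    {"tx": 0,"ty": 0,"tz": 0.4,"spin": 0},
    {"tx": 0,"ty": 0,"tz": 0.3,"spin": 0},
    {"tx": 0,"ty": 0,"tz": 0,"spin": 0},
    {"tx": 0,"ty": 0,"tz": 0,"spin": 0},
    {"tx": 0,"ty": 0,"tz": 0,"spin": 0},
    {"tx": 0,"ty": 0,"tz": 0,"spin": 0}
  ]
}}

```text
t: 5.5
position: [423.6, -246.5, -3.6]
tool_rot: [[-0.799, 0.601, 0.0], [0.601, 0.799, -0.0], [-0.0, 0.0, -1.0]]
force: [0.5, 0.2, 0.4]
width: 85.3
```

Request:
{"name": "arm_command", "arguments": {
  "moves": [
    {"tx": 0,"ty": 0,"tz": 0,"spin": 0},
    {"tx": 0,"ty": 0,"tz": 0,"spin": 0},
    {"tx": 0,"ty": 0,"tz": 0,"spin": 0},
    {"tx": 0,"ty": 0,"tz": 0,"spin": 0},
    {"tx": 0,"ty": 0,"tz": 0,"spin": 0},
    {"tx": 0,"ty": 0,"tz": 0,"spin": 0},
    {"tx": 0,"ty": 0,"tz": 0,"spin": 0},
    {"tx": 0,"ty": 0,"tz": 0,"spin": 0},
    {"tx": 0,"ty": 0,"tz": 0,"spin": 0},
    {"tx": 0,"ty": 0,"tz": 0,"spin": 0}
  ],
  "gripper": 5.5
}}

```text
t: 6.75
position: [423.7, -246.5, -3.2]
tool_rot: [[-0.799, 0.601, 0.0], [0.601, 0.799, -0.0], [-0.0, 0.0, -1.0]]
force: [-1.4, 0.5, 5.5]
width: 58.2
```

Gripped at a width of 58.2 mm. Next: lift, then move over the easel.

Request:
{"name": "arm_command", "arguments": {
  "moves": [
    {"tx": 0,"ty": 0,"tz": -1,"spin": 0},
    {"tx": 0,"ty": 0,"tz": -2,"spin": 0},
    {"tx": 0,"ty": 0,"tz": -2.5,"spin": 0},
    {"tx": 0,"ty": 0,"tz": -2.5,"spin": 0},
    {"tx": 0,"ty": 0,"tz": -2.5,"spin": 0},
    {"tx": 0,"ty": 0,"tz": -2,"spin": 0},
    {"tx": 0,"ty": 0,"tz": -1.5,"spin": 0},
    {"tx": 0,"ty": 0,"tz": 0,"spin": -0.12},
    {"tx": 0,"ty": 0,"tz": 0,"spin": -0.13},
    {"tx": 0,"ty": 0,"tz": 0,"spin": -0.12}
  ],
  "gripper": 5.0
}}

```text
t: 8.0
position: [423.3, -246.3, 136.3]
tool_rot: [[-0.964, 0.267, -0.0], [0.267, 0.964, 0.0], [0.001, 0.0, -1.0]]
force: [0.3, 0.7, -0.4]
width: 58.2
```

```bash
python3 -c "
from h import *
go(556.5,-10.6,137,164.2)"
```

```text
t 8.0 pos [ 423.3 -246.3  136.3] yaw 164.49 F [ 0.3  0.7 -0.4] w 58.2 | spin 0.005 cm [-6.4  26.3  -0.07]
```

Request:
{"name": "arm_command", "arguments": {
  "moves": [
    {"tx": -0.3,"ty": 1.3,"tz": 0,"spin": 0.005},
    {"tx": -0.9,"ty": 3.5,"tz": 0,"spin": 0},
    {"tx": -0.9,"ty": 3.5,"tz": 0,"spin": 0},
    {"tx": -0.9,"ty": 3.5,"tz": 0,"spin": 0},
    {"tx": -0.9,"ty": 3.5,"tz": 0,"spin": 0},
    {"tx": -0.9,"ty": 3.5,"tz": 0,"spin": 0},
    {"tx": -0.8,"ty": 3.5,"tz": 0,"spin": 0},
    {"tx": -0.6,"ty": 2.7,"tz": 0,"spin": 0},
    {"tx": -0.2,"ty": 1.3,"tz": 0,"spin": 0},
    {"tx": 0,"ty": 0,"tz": 0,"spin": 0}
  ]
}}

```text
t: 9.25
position: [557.5, -10.6, 136.1]
tool_rot: [[-0.961, 0.275, -0.001], [0.275, 0.961, -0.0], [0.001, -0.0, -1.0]]
force: [0.6, 0.2, -0.6]
width: 58.1
```

```bash
python3 -c "
from h import *
go(556.5,-10.6,92,164.2)
t=cam('top');s=cam('side')
a=cv2.resize(t['img'][150:290,230:370],None,fx=2.85,fy=2.85);b=cv2.resize(s['img'][170:310,280:420],None,fx=2.85,fy=2.85)
cv2.imwrite('pics/c1.png',np.hstack([a,b]))"
```

```text
t 9.25 pos [557.5 -10.6 136.1] yaw 164.01 F [ 0.6  0.2 -0.6] w 58.1 | spin -0.003 cm [ 0.09 -0.03  4.41]
```

View pics/c1.png

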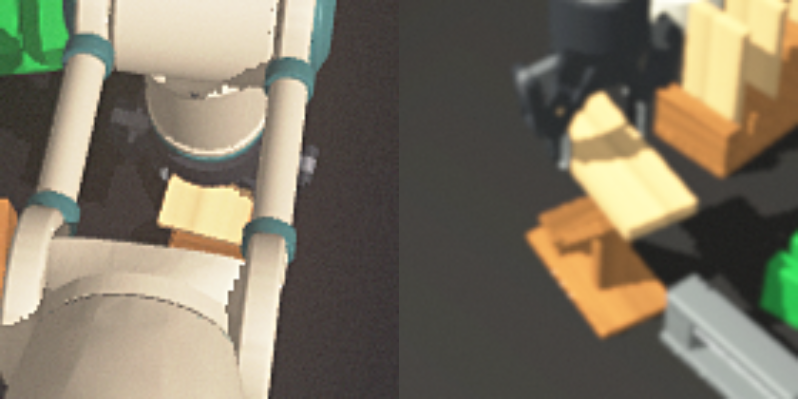

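The board is held level over the easel (10 views counted by the limit, at most). Next I lower it onto the strip's top edge.

Request:
{"name": "arm_command", "arguments": {
  "moves": [
    {"tx": 0.1,"ty": 0,"tz": 0.8,"spin": 0},
    {"tx": 0,"ty": 0,"tz": 0.8,"spin": 0},
    {"tx": 0,"ty": 0,"tz": 0.8,"spin": 0},
    {"tx": 0,"ty": 0,"tz": 0.8,"spin": 0},
    {"tx": 0,"ty": 0,"tz": 0.6,"spin": 0},
    {"tx": 0,"ty": 0,"tz": 0.4,"spin": 0},
    {"tx": 0,"ty": 0,"tz": 0.2,"spin": 0},
    {"tx": 0,"ty": 0,"tz": 0,"spin": 0},
    {"tx": 0,"ty": 0,"tz": 0,"spin": 0},
    {"tx": 0,"ty": 0,"tz": 0,"spin": 0}
  ]
}}

```text
t: 10.6
position: [556.8, -11.1, 92.5]
tool_rot: [[-0.961, 0.276, 0.0], [0.276, 0.961, 0.0], [-0.0, 0.0, -1.0]]
force: [-0.8, -0.2, -1.0]
width: 58.0
```

Request:
{"name": "arm_command", "arguments": {
  "moves": [
    {"tx": 0.02,"ty": 0,"tz": 0.32,"spin": 0},
    {"tx": 0.03,"ty": 0,"tz": 0.33,"spin": 0},
    {"tx": -0.03,"ty": 0,"tz": 0.32,"spin": 0},
    {"tx": -0.04,"ty": 0,"tz": 0.33,"spin": 0},
    {"tx": 0,"ty": 0,"tz": 0,"spin": 0},
    {"tx": 0,"ty": 0,"tz": 0,"spin": 0},
    {"tx": 0,"ty": 0,"tz": 0,"spin": 0},
    {"tx": 0,"ty": 0,"tz": 0,"spin": 0},
    {"tx": 0,"ty": 0,"tz": 0,"spin": 0},
    {"tx": 0,"ty": 0,"tz": 0,"spin": 0}
  ]
}}

```text
t: 11.85
position: [555.2, -10.7, 81.4]
tool_rot: [[-0.961, 0.276, -0.002], [0.276, 0.961, 0.0], [0.002, -0.0, -1.0]]
force: [-8.4, 1.1, 15.7]
width: 58.3
```

Request:
{"name": "arm_command", "arguments": {
  "moves": [
    {"tx": -0.06,"ty": 0,"tz": 0.21,"spin": 0},
    {"tx": -0.06,"ty": 0,"tz": 0.21,"spin": 0},
    {"tx": -0.06,"ty": 0,"tz": 0.21,"spin": 0},
    {"tx": -0.09,"ty": 0,"tz": 0.2,"spin": 0},
    {"tx": -0.09,"ty": 0,"tz": 0.2,"spin": 0},
    {"tx": -0.1,"ty": 0,"tz": 0.19,"spin": 0},
    {"tx": 0,"ty": 0,"tz": 0,"spin": 0},
    {"tx": 0,"ty": 0,"tz": 0,"spin": 0},
    {"tx": 0,"ty": 0,"tz": 0,"spin": 0},
    {"tx": 0,"ty": 0,"tz": 0,"spin": 0}
  ]
}}

```text
t: 13.1
position: [556.3, -11.0, 68.3]
tool_rot: [[-0.961, 0.276, -0.009], [0.276, 0.961, 0.002], [0.009, -0.0, -1.0]]
force: [-12.6, 2.4, 15.7]
width: 58.5
```

```bash
python3 -c "
from h import *
go(556.5,-10.6,92,164.2)
s=cam('side')
b=cv2.resize(s['img'][190:290,300:400],None,fx=4,fy=4)
cv2.imwrite('pics/c2.png',b)"
```

```text
t 13.1 pos [556.3 -11.   68.3] yaw 163.97 F [-12.6   2.4  15.7] w 58.5 | spin -0.004 cm [-0.01  0.05 -2.37]
```

View pics/c2.png

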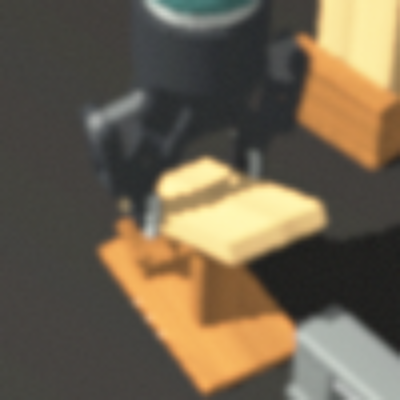

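The board has turned to roughly 38° and is still held against the strip's top edge. I'll finish the turn, then open the gripper.

Request:
{"name": "arm_command", "arguments": {
  "moves": [
    {"tx": -0.11,"ty": 0,"tz": 0.19,"spin": 0},
    {"tx": -0.12,"ty": 0,"tz": 0.18,"spin": 0},
    {"tx": -0.13,"ty": 0,"tz": 0.17,"spin": 0},
    {"tx": -0.13,"ty": 0,"tz": 0.15,"spin": 0},
    {"tx": 0,"ty": 0,"tz": 0,"spin": 0},
    {"tx": 0,"ty": 0,"tz": 0,"spin": 0},
    {"tx": 0,"ty": 0,"tz": 0,"spin": 0},
    {"tx": 0,"ty": 0,"tz": 0,"spin": 0},
    {"tx": 0,"ty": 0,"tz": 0,"spin": 0},
    {"tx": 0,"ty": 0,"tz": 0,"spin": 0}
  ]
}}

```text
t: 14.4
position: [558.6, -11.7, 60.9]
tool_rot: [[-0.961, 0.276, -0.014], [0.276, 0.961, 0.003], [0.014, -0.001, -1.0]]
force: [-16.1, 3.1, 16.4]
width: 58.3
```

Request:
{"name": "arm_command", "arguments": {
  "moves": [
    {"tx": 0,"ty": 0,"tz": 0,"spin": 0},
    {"tx": 0,"ty": 0,"tz": 0,"spin": 0},
    {"tx": 0,"ty": 0,"tz": 0,"spin": 0},
    {"tx": 0,"ty": 0,"tz": 0,"spin": 0},
    {"tx": 0,"ty": 0,"tz": 0,"spin": 0},
    {"tx": 0,"ty": 0,"tz": 0,"spin": 0},
    {"tx": 0,"ty": 0,"tz": 0,"spin": 0},
    {"tx": 0,"ty": 0,"tz": 0,"spin": 0},
    {"tx": 0,"ty": 0,"tz": 0,"spin": 0},
    {"tx": 0,"ty": 0,"tz": 0,"spin": 0}
  ],
  "gripper": 8.5
}}

```text
t: 15.65
position: [566.0, -13.7, 60.2]
tool_rot: [[-0.961, 0.276, 0.0], [0.276, 0.961, 0.0], [0.0, 0.0, -1.0]]
force: [-0.4, -0.2, 0.1]
width: 84.9
```

Request:
{"name": "arm_command", "arguments": {
  "moves": [
    {"tx": 0,"ty": 0,"tz": -1,"spin": 0},
    {"tx": 0,"ty": 0,"tz": -2,"spin": 0},
    {"tx": 0,"ty": 0,"tz": -2,"spin": 0},
    {"tx": 0,"ty": 0,"tz": -2,"spin": 0},
    {"tx": 0,"ty": 0,"tz": -2,"spin": 0},
    {"tx": 0,"ty": 0,"tz": -2,"spin": 0},
    {"tx": 0,"ty": 0,"tz": -2,"spin": 0},
    {"tx": 0,"ty": 0,"tz": -1,"spin": 0},
    {"tx": 0,"ty": 0,"tz": 0,"spin": 0},
    {"tx": 0,"ty": 0,"tz": 0,"spin": 0}
  ]
}}

```text
t: 16.9
position: [565.4, -13.7, 199.5]
tool_rot: [[-0.961, 0.276, -0.001], [0.276, 0.961, 0.0], [0.001, -0.0, -1.0]]
force: [-0.8, 0.7, 0.4]
width: 84.7
```

```bash
python3 -c "
from h import *
a=np.radians(-15.8);u=np.array([np.cos(a),np.sin(a)]);p=np.array([558.8,-11.3])+u*53.4
go(p[0],p[1],200,164.2)
s=cam('side')
w=np.array([-u[1],u[0]])
P=lambda x,y,z:np.r_[np.array([558.8,-11.3])+u*x+w*y,z]
up=[.643,.766];n=[-.766,.643]
X=[P(20+70*k*.643-6*.766,y,87+70*k*.766+6*.643) for k in(1,-1) for y in(30,-30)]
im=cv2.resize(s['img'][190:290,300:400],None,fx=5,fy=5)
for q in (proj(s,X)-[300,190])*5+2: cv2.circle(im,tuple(int(v) for v in q),4,(0,0,255),1)
cv2.imwrite('pics/c3.png',im)"
```

```text
t 16.9 pos [565.4 -13.7 199.5] yaw 163.97 F [-0.8  0.7  0.4] w 84.7 | spin -0.004 cm [-4.64  0.05 -0.05]
```

View pics/c3.png

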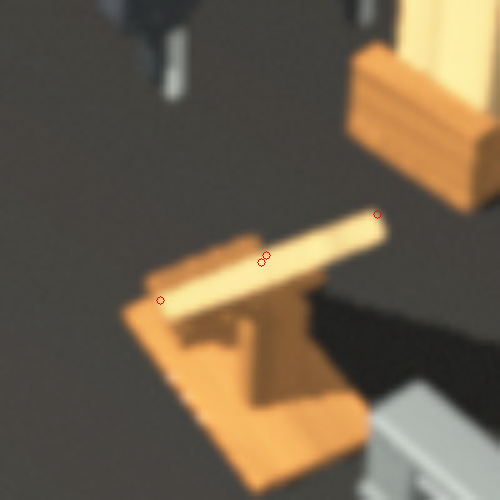

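The board rests on the easel as predicted: the circled projected corners (160,300) and (377,214) coincide with its face, lower end on the ledge. Now I regrasp it near its upper end.

Request:
{"name": "arm_command", "arguments": {
  "moves": [
    {"tx": -1.16,"ty": 0,"tz": 0,"spin": 0},
    {"tx": -1.16,"ty": 0,"tz": 0,"spin": 0},
    {"tx": -1.16,"ty": 0,"tz": 0,"spin": 0},
    {"tx": -1.16,"ty": 0,"tz": 1.5,"spin": 0},
    {"tx": 0,"ty": 0,"tz": 2,"spin": 0},
    {"tx": 0,"ty": 0,"tz": 2,"spin": 0},
    {"tx": 0,"ty": 0,"tz": 1.5,"spin": 0},
    {"tx": 0,"ty": 0,"tz": 1,"spin": 0},
    {"tx": 0,"ty": 0,"tz": 0.65,"spin": 0},
    {"tx": 0,"ty": 0,"tz": 0,"spin": 0}
  ]
}}

```text
t: 18.2
position: [610.5, -26.5, 113.5]
tool_rot: [[-0.961, 0.276, -0.0], [0.276, 0.961, 0.0], [0.0, 0.0, -1.0]]
force: [-0.2, 0.3, -0.2]
width: 85.1
```

Request:
{"name": "arm_command", "arguments": {
  "moves": [
    {"tx": 0,"ty": 0,"tz": 0,"spin": 0},
    {"tx": 0,"ty": 0,"tz": 0,"spin": 0},
    {"tx": 0,"ty": 0,"tz": 0,"spin": 0},
    {"tx": 0,"ty": 0,"tz": 0,"spin": 0},
    {"tx": 0,"ty": 0,"tz": 0,"spin": 0},
    {"tx": 0,"ty": 0,"tz": 0,"spin": 0},
    {"tx": 0,"ty": 0,"tz": 0,"spin": 0},
    {"tx": 0,"ty": 0,"tz": 0,"spin": 0},
    {"tx": 0,"ty": 0,"tz": 0,"spin": 0},
    {"tx": 0,"ty": 0,"tz": 0,"spin": 0}
  ],
  "gripper": 5.0
}}

```text
t: 19.45
position: [611.1, -26.6, 114.8]
tool_rot: [[-0.961, 0.276, 0.002], [0.276, 0.961, -0.0], [-0.002, 0.0, -1.0]]
force: [-0.9, -0.3, 4.9]
width: 58.8
```

Request:
{"name": "arm_command", "arguments": {
  "moves": [
    {"tx": 0,"ty": 0,"tz": 0.1,"spin": 0},
    {"tx": 0.4,"ty": 0,"tz": -0.34,"spin": 0},
    {"tx": 0.42,"ty": 0,"tz": -0.33,"spin": 0},
    {"tx": 0.42,"ty": 0,"tz": -0.32,"spin": 0},
    {"tx": 0.43,"ty": 0,"tz": -0.31,"spin": 0},
    {"tx": 0.6,"ty": 0,"tz": -0.34,"spin": 0},
    {"tx": 0.62,"ty": 0,"tz": -0.32,"spin": 0},
    {"tx": 0.62,"ty": 0,"tz": -0.29,"spin": 0},
    {"tx": 0,"ty": 0,"tz": 0,"spin": 0},
    {"tx": 0,"ty": 0,"tz": 0,"spin": 0}
  ]
}}

```text
t: 20.7
position: [576.4, -16.8, 134.8]
tool_rot: [[-0.961, 0.276, -0.001], [0.276, 0.961, 0.0], [0.001, 0.0, -1.0]]
force: [0.3, 0.7, -1.2]
width: 59.3
```

```bash
cat >> h.py <<'E'
def ang(c="side",box=None,vis=None):
    """board blob in side view near TCP: minAreaRect long-side, and silhouette"""
    s=cam(c);o=robot.get_obs();u=proj(s,[o["position"]-[0,0,60]])[0].astype(int)
    hsv=cv2.cvtColor(s["img"],cv2.COLOR_BGR2HSV)
    m=((hsv[...,2]>100)&(hsv[...,0]>14)&(hsv[...,0]<40)&(hsv[...,1]<135)&(hsv[...,1]>35)).astype(np.uint8)
    k=np.zeros_like(m);k[max(0,u[1]-50):u[1]+50,u[0]-35:u[0]+35]=1
    return s,m*k,o
E
python3 -c "
from h import *
s,m,o=ang();print(o['position'],o['force'])
for q in cv2.findContours(m,0,2)[0]:
    if cv2.contourArea(q)>100: print(cv2.contourArea(q),cv2.minAreaRect(q),cv2.approxPolyDP(q,2.5,True)[:,0].tolist())
"
```

```text
[576.67537825 -16.83625626 134.92530154] [0.25339376 0.19482092 0.11183158]
103.0 ((331.1000061035156, 233.20001220703125), (7.602630615234375, 16.099689483642578), 63.43495178222656) [[339, 231], [333, 228], [323, 235], [327, 239]]
156.0 ((355.663818359375, 222.71554565429688), (7.353161334991455, 26.392597198486328), 66.80140686035156) [[367, 216], [346, 223], [344, 229], [368, 221]]
```

The force is near zero and the silhouette is still slanted, so the board slid up the ledge without turning in the grip. I'll compare it with a pure translation before choosing how to turn it.

```bash
python3 -c "
from h import *
s,m,o=ang()
a=np.radians(-15.8);u=np.array([np.cos(a),np.sin(a)]);w=np.array([-u[1],u[0]])
D=o['position']-[611.1,-26.6,114.8];D2=np.array([u@D[:2],w@D[:2],D[2]]);print('easel-frame shift',D2.round(1))
P=lambda x,y,z:np.r_[np.array([558.8,-11.3])+u*x+w*y,z]
for ph in(40,45,50,55,60,70):
    f=np.array([np.cos(np.radians(ph)),np.sin(np.radians(ph))]);n=np.array([-f[1],f[0]])
    G=np.array([53.4,126.8])+D2[[0,2]]
    q=[G+k*f+e*6*n for k in(18,-122) for e in(1,-1)]
    print(ph,proj(s,[P(x,y,z) for x,z in q for y in(30,-30)]).round(0).tolist())
# stapler near end / easel coords
hsv=cv2.cvtColor(cv2.imread('pics/top0.png'),cv2.COLOR_BGR2HSV)
t=cam('top')
S=ray(t,[(303,185),(316,186),(305,119),(321,120)],60)[:,:2]-[558.8,-11.3]
print('stapler easel xy',np.c_[S@u,S@w].round(0).tolist())
"
```

```text
easel-frame shift [-35.7   0.   20.1]
40 [[368.0, 217.0], [344.0, 227.0], [369.0, 223.0], [346.0, 232.0], [343.0, 218.0], [322.0, 227.0], [344.0, 223.0], [323.0, 231.0]]
45 [[367.0, 217.0], [344.0, 226.0], [369.0, 222.0], [346.0, 231.0], [344.0, 222.0], [323.0, 231.0], [346.0, 227.0], [325.0, 235.0]]
50 [[367.0, 216.0], [344.0, 226.0], [369.0, 221.0], [346.0, 231.0], [346.0, 226.0], [324.0, 235.0], [347.0, 231.0], [326.0, 239.0]]
55 [[367.0, 216.0], [343.0, 225.0], [369.0, 220.0], [346.0, 230.0], [347.0, 230.0], [326.0, 239.0], [349.0, 235.0], [328.0, 243.0]]
60 [[366.0, 215.0], [343.0, 224.0], [369.0, 220.0], [345.0, 229.0], [349.0, 234.0], [328.0, 243.0], [351.0, 238.0], [330.0, 247.0]]
70 [[365.0, 214.0], [342.0, 223.0], [368.0, 218.0], [345.0, 228.0], [353.0, 242.0], [332.0, 250.0], [355.0, 246.0], [334.0, 255.0]]
stapler easel xy [[74.0, 29.0], [79.0, 1.0], [222.0, 63.0], [229.0, 28.0]]
```

The tilt is 50°, the same as at rest, and the grasp held. The stapler is at most 60 mm high, so I can turn the board upright behind the strip by pushing its lower end against the strip's rear, with the board's lowest point above 65 mm.

Request:
{"name": "arm_command", "arguments": {
  "moves": [
    {"tx": 0,"ty": 0,"tz": -2,"spin": 0},
    {"tx": 0,"ty": 0,"tz": -2,"spin": 0},
    {"tx": 0,"ty": 0,"tz": -1.9,"spin": 0},
    {"tx": -2.5,"ty": 0,"tz": 0,"spin": 0},
    {"tx": -2.5,"ty": 0,"tz": 0,"spin": 0},
    {"tx": -2.5,"ty": 0,"tz": 0,"spin": 0},
    {"tx": -2.5,"ty": 0,"tz": 0,"spin": 0},
    {"tx": -2.5,"ty": 0,"tz": 0,"spin": 0},
    {"tx": 0,"ty": 0,"tz": 2,"spin": 0},
    {"tx": 0,"ty": 0,"tz": 2.1,"spin": 0}
  ]
}}

```text
t: 22.1
position: [697.5, -51.6, 152.4]
tool_rot: [[-0.961, 0.276, 0.0], [0.276, 0.961, 0.0], [-0.0, 0.0, -1.0]]
force: [-0.0, -0.3, -1.0]
width: 58.8
```

Request:
{"name": "arm_command", "arguments": {
  "moves": [
    {"tx": 0,"ty": 0,"tz": 0,"spin": 0},
    {"tx": 0,"ty": 0,"tz": 0,"spin": 0},
    {"tx": 0.4,"ty": 0,"tz": 0,"spin": 0},
    {"tx": 0.4,"ty": 0,"tz": 0,"spin": 0},
    {"tx": 0.4,"ty": 0,"tz": 0,"spin": 0},
    {"tx": 0.3,"ty": 0,"tz": 0,"spin": 0},
    {"tx": 0.3,"ty": 0,"tz": 0,"spin": 0},
    {"tx": 0.2,"ty": 0,"tz": 0,"spin": 0},
    {"tx": 0,"ty": 0,"tz": 0,"spin": 0},
    {"tx": 0,"ty": 0,"tz": 0,"spin": 0}
  ]
}}

```text
t: 23.35
position: [677.9, -45.9, 153.2]
tool_rot: [[-0.961, 0.276, 0.0], [0.276, 0.961, 0.0], [-0.0, 0.0, -1.0]]
force: [0.6, 0.3, 0.5]
width: 58.8
```

```bash
cat >> h.py <<'E'
a=np.radians(-15.8);U=np.array([np.cos(a),np.sin(a)]);Wd=np.array([-U[1],U[0]]);PE=np.array([558.8,-11.3])
def tilt():
    s,m,o=ang();D=o['position'];G=np.array([U@(D[:2]-PE),D[2]+12]);print('G easel',G.round(1),'F',o['force'].round(1),'w',round(o['width'],1))
    for q in cv2.findContours(m,0,2)[0]:
        if cv2.contourArea(q)>60: print('blob',cv2.approxPolyDP(q,2,True)[:,0].tolist())
    y0=Wd@(D[:2]-PE)
    for ph in(45,50,55,60,65,70,75,80,85,90,95):
        f=np.array([np.cos(np.radians(ph)),np.sin(np.radians(ph))]);n=np.array([-f[1],f[0]])
        q=[G-122*f+e*6*n for e in(1,-1)]
        print(ph,'lower corners F+,F-,B+,B-',proj(s,[np.r_[PE+U*x+Wd*(y0+y),z] for x,z in q for y in(30,-30)]).round(0).astype(int).tolist())
E
python3 -c "
from h import *
tilt()"
```

```text
G easel [124.  165.2] F [-0.3  0.8 -0. ] w 58.6
blob [[364, 256], [359, 250], [345, 257], [348, 261], [353, 261]]
blob [[395, 241], [388, 240], [372, 245], [371, 255], [395, 246]]
45 lower corners F+,F-,B+,B- [[367, 244], [345, 254], [369, 249], [347, 258]]
50 lower corners F+,F-,B+,B- [[369, 248], [346, 258], [371, 253], [348, 263]]
55 lower corners F+,F-,B+,B- [[370, 253], [348, 262], [373, 257], [350, 267]]
60 lower corners F+,F-,B+,B- [[372, 257], [350, 266], [375, 261], [352, 271]]
65 lower corners F+,F-,B+,B- [[374, 261], [352, 271], [377, 265], [355, 275]]
70 lower corners F+,F-,B+,B- [[377, 265], [354, 275], [379, 269], [357, 279]]
75 lower corners F+,F-,B+,B- [[379, 269], [357, 279], [381, 273], [359, 283]]
80 lower corners F+,F-,B+,B- [[381, 273], [359, 283], [384, 277], [362, 287]]
85 lower corners F+,F-,B+,B- [[384, 276], [361, 286], [387, 280], [364, 290]]
90 lower corners F+,F-,B+,B- [[386, 280], [364, 290], [389, 283], [367, 293]]
95 lower corners F+,F-,B+,B- [[389, 283], [366, 293], [392, 286], [369, 296]]
```

Request:
{"name": "arm_command", "arguments": {
  "moves": [
    {"tx": 0.3,"ty": 0,"tz": 0,"spin": 0},
    {"tx": 0.3,"ty": 0,"tz": 0,"spin": 0},
    {"tx": 0.3,"ty": 0,"tz": 0,"spin": 0},
    {"tx": 0.3,"ty": 0,"tz": 0,"spin": 0},
    {"tx": 0,"ty": 0,"tz": 0,"spin": 0},
    {"tx": 0,"ty": 0,"tz": 0,"spin": 0},
    {"tx": 0,"ty": 0,"tz": 0,"spin": 0},
    {"tx": 0,"ty": 0,"tz": 0,"spin": 0},
    {"tx": 0,"ty": 0,"tz": 0,"spin": 0},
    {"tx": 0,"ty": 0,"tz": 0,"spin": 0}
  ]
}}

```text
t: 24.65
position: [667.5, -42.9, 153.6]
tool_rot: [[-0.961, 0.276, 0.003], [0.276, 0.961, -0.001], [-0.003, 0.0, -1.0]]
force: [4.7, -1.0, -0.5]
width: 58.6
```

Contact with the strip's rear (+4.7 N). I'll start the turn.

Request:
{"name": "arm_command", "arguments": {
  "moves": [
    {"tx": 0.42,"ty": 0,"tz": -0.28,"spin": 0},
    {"tx": 0.42,"ty": 0,"tz": -0.27,"spin": 0},
    {"tx": 0.42,"ty": 0,"tz": -0.26,"spin": 0},
    {"tx": 0.42,"ty": 0,"tz": -0.25,"spin": 0},
    {"tx": 0.47,"ty": 0,"tz": -0.22,"spin": 0},
    {"tx": 0.47,"ty": 0,"tz": -0.2,"spin": 0},
    {"tx": 0,"ty": 0,"tz": 0,"spin": 0},
    {"tx": 0,"ty": 0,"tz": 0,"spin": 0},
    {"tx": 0,"ty": 0,"tz": 0,"spin": 0},
    {"tx": 0,"ty": 0,"tz": 0,"spin": 0}
  ]
}}

```text
t: 25.9
position: [642.0, -35.8, 168.5]
tool_rot: [[-0.961, 0.276, 0.002], [0.276, 0.961, -0.001], [-0.002, -0.0, -1.0]]
force: [4.4, -2.1, 0.1]
width: 58.7
```

```bash
python3 -c "
from h import *
tilt()"
```

```text
G easel [ 86.7 180.5] F [ 4.3 -1.7  0.5] w 58.9
blob [[386, 224], [380, 223], [364, 230], [361, 242], [353, 241], [345, 258], [349, 260], [369, 252], [385, 230], [388, 230]]
45 lower corners F+,F-,B+,B- [[359, 230], [337, 239], [361, 234], [339, 244]]
50 lower corners F+,F-,B+,B- [[360, 234], [338, 243], [362, 239], [340, 248]]
55 lower corners F+,F-,B+,B- [[362, 238], [340, 247], [364, 243], [342, 252]]
60 lower corners F+,F-,B+,B- [[364, 242], [342, 252], [366, 247], [344, 256]]
65 lower corners F+,F-,B+,B- [[366, 246], [344, 256], [368, 251], [346, 260]]
70 lower corners F+,F-,B+,B- [[368, 250], [346, 260], [371, 254], [349, 264]]
75 lower corners F+,F-,B+,B- [[370, 254], [348, 264], [373, 258], [351, 268]]
80 lower corners F+,F-,B+,B- [[373, 258], [351, 267], [375, 262], [353, 271]]
85 lower corners F+,F-,B+,B- [[375, 261], [353, 271], [378, 265], [356, 275]]
90 lower corners F+,F-,B+,B- [[378, 264], [355, 274], [381, 268], [358, 278]]
95 lower corners F+,F-,B+,B- [[380, 267], [358, 277], [383, 271], [361, 281]]
```

Request:
{"name": "arm_command", "arguments": {
  "moves": [
    {"tx": 0.6,"ty": 0,"tz": -0.25,"spin": 0},
    {"tx": 0.6,"ty": 0,"tz": -0.23,"spin": 0},
    {"tx": 0.6,"ty": 0,"tz": -0.2,"spin": 0},
    {"tx": 0.6,"ty": 0,"tz": -0.18,"spin": 0},
    {"tx": 0.6,"ty": 0,"tz": -0.14,"spin": 0},
    {"tx": 0.6,"ty": 0,"tz": -0.1,"spin": 0},
    {"tx": 0.6,"ty": 0,"tz": -0.06,"spin": 0},
    {"tx": 0.6,"ty": 0,"tz": 0,"spin": 0},
    {"tx": 0.2,"ty": 0,"tz": 0,"spin": 0},
    {"tx": 0,"ty": 0,"tz": 0,"spin": 0}
  ]
}}

```text
t: 27.2
position: [593.4, -21.7, 179.8]
tool_rot: [[-0.961, 0.276, 0.001], [0.276, 0.961, -0.0], [-0.001, -0.0, -1.0]]
force: [4.6, -2.4, -1.4]
width: 58.9
```

```bash
python3 -c "
from h import *
tilt()"
```

```text
G easel [ 36.2 191.8] F [ 4.3 -2.3 -0.8] w 58.9
blob [[371, 204], [349, 212], [345, 238], [346, 258], [349, 261], [372, 252], [375, 208]]
blob [[387, 188], [386, 193], [378, 200], [391, 209], [391, 188]]
45 lower corners F+,F-,B+,B- [[348, 213], [326, 222], [350, 218], [328, 227]]
50 lower corners F+,F-,B+,B- [[350, 218], [328, 226], [352, 222], [330, 231]]
55 lower corners F+,F-,B+,B- [[351, 222], [329, 230], [353, 226], [332, 235]]
60 lower corners F+,F-,B+,B- [[353, 226], [331, 235], [355, 230], [333, 239]]
65 lower corners F+,F-,B+,B- [[355, 230], [333, 239], [357, 234], [336, 243]]
70 lower corners F+,F-,B+,B- [[357, 233], [335, 242], [360, 238], [338, 247]]
75 lower corners F+,F-,B+,B- [[359, 237], [337, 246], [362, 241], [340, 250]]
80 lower corners F+,F-,B+,B- [[362, 241], [340, 250], [364, 244], [342, 254]]
85 lower corners F+,F-,B+,B- [[364, 244], [342, 253], [367, 247], [344, 257]]
90 lower corners F+,F-,B+,B- [[366, 247], [344, 257], [369, 250], [347, 260]]
95 lower corners F+,F-,B+,B- [[369, 250], [347, 260], [371, 253], [349, 263]]
```

The tilt reads about 92°, nearly upright. Next: back off, lift clear, spin, and travel to the slot.

Request:
{"name": "arm_command", "arguments": {
  "moves": [
    {"tx": -0.6,"ty": 0,"tz": 0,"spin": 0},
    {"tx": -0.6,"ty": 0,"tz": -2,"spin": 0},
    {"tx": 0,"ty": 0,"tz": -3,"spin": 0},
    {"tx": 0,"ty": 0,"tz": -3,"spin": 0},
    {"tx": 0,"ty": 0,"tz": -2.5,"spin": 0.1},
    {"tx": 0,"ty": 0,"tz": 0,"spin": 0.16},
    {"tx": 0,"ty": 0,"tz": 0,"spin": 0.16},
    {"tx": 0,"ty": 0,"tz": 0,"spin": 0.16},
    {"tx": 0,"ty": 0,"tz": 0,"spin": 0.16},
    {"tx": 0,"ty": 0,"tz": 0,"spin": 0.16}
  ]
}}

```text
t: 28.5
position: [602.1, -23.9, 283.3]
tool_rot: [[-0.376, 0.926, -0.007], [0.926, 0.376, 0.002], [0.005, -0.006, -1.0]]
force: [0.8, 0.0, 0.1]
width: 58.7
```

```bash
python3 -c "
from h import *
go(528.5,277.5,285,88.5)"
```

```text
t 28.5 pos [602.1 -23.9 283.3] yaw 112.11 F [0.8 0.  0.1] w 58.7 | spin 0.412 cm [29.94 -8.14 -0.17]
```

Request:
{"name": "arm_command", "arguments": {
  "moves": [
    {"tx": 0,"ty": 0,"tz": 0,"spin": 0.14},
    {"tx": 0,"ty": 0,"tz": 0,"spin": 0.14},
    {"tx": 0,"ty": 0,"tz": 0,"spin": 0.13},
    {"tx": 4.4,"ty": -1.2,"tz": 0,"spin": 0},
    {"tx": 5.5,"ty": -1.5,"tz": 0,"spin": 0},
    {"tx": 5.5,"ty": -1.5,"tz": 0,"spin": 0},
    {"tx": 5.5,"ty": -1.5,"tz": 0,"spin": 0},
    {"tx": 5.5,"ty": -1.5,"tz": 0,"spin": 0},
    {"tx": 3.5,"ty": -0.9,"tz": 0,"spin": 0},
    {"tx": 0,"ty": 0,"tz": 0,"spin": 0}
  ]
}}

```text
t: 29.75
position: [526.0, 277.8, 283.4]
tool_rot: [[0.015, 1.0, -0.007], [1.0, -0.015, -0.001], [-0.001, -0.007, -1.0]]
force: [0.6, -0.6, -0.3]
width: 58.6
```

```bash
cat > m.py <<'E'
from h import *
def corners(show=None):
    o=robot.get_obs();s=cam("side");p=o["position"];go(528.5,277.5,165,88.5)
    R=o["tool_rot"];x,y=R[:,0],R[:,1];x=np.r_[x[:2],0];y=np.r_[y[:2],0]
    G=p+[0,0,12]
    ex=lambda dx,k:[G+dx*x+k*np.array([0,0,1.])+sx*6*x+sy*30*y for sx in(1,-1) for sy in(1,-1)]
    for dx in(-6,-3,0,3):print("bottom dx",dx,proj(s,ex(dx,-122)).round(1).tolist())
    print("top dx 0",proj(s,ex(0,18)).round(1).tolist())
    u=proj(s,[G-[0,0,70]])[0].astype(int)
    hsv=cv2.cvtColor(s["img"],cv2.COLOR_BGR2HSV)
    m=((hsv[...,2]>90)&(hsv[...,0]>14)&(hsv[...,0]<40)&(hsv[...,1]<150)&(hsv[...,1]>35)).astype(np.uint8)
    k=np.zeros_like(m);k[u[1]-60:u[1]+50,u[0]-22:u[0]+22]=1
    for q in cv2.findContours(m*k,0,2)[0]:
        if cv2.contourArea(q)>60: print('blob',cv2.approxPolyDP(q,1.5,True)[:,0].tolist())
    a=cv2.resize(s["img"][u[1]-60:u[1]+60,u[0]-60:u[0]+60],None,fx=5,fy=5)
    if show: cv2.imwrite(show,a);print("crop origin",u-60)
    return s
E
python3 -c "
from m import *
corners()"
```

```text
t 29.8 pos [527.  276.2 283.5] yaw 89.06 F [-0.2  0.2  0.1] w 58.8 | spin 0.01 cm [ 0.14  0.15 11.85]
bottom dx -6 [[428.1, 154.7], [409.5, 144.8], [425.1, 156.8], [406.5, 146.7]]
bottom dx -3 [[428.9, 154.2], [410.2, 144.3], [425.9, 156.3], [407.2, 146.2]]
bottom dx 0 [[429.6, 153.7], [411.0, 143.8], [426.6, 155.7], [408.0, 145.7]]
bottom dx 3 [[430.4, 153.2], [411.7, 143.3], [427.4, 155.2], [408.7, 145.3]]
top dx 0 [[437.5, 104.3], [417.1, 94.9], [434.3, 106.3], [413.9, 96.7]]
blob [[414, 95], [411, 97], [405, 146], [418, 154], [415, 169], [399, 160], [399, 181], [415, 181], [416, 177], [423, 181], [438, 181], [439, 179], [442, 181], [438, 177], [442, 156], [430, 147], [434, 104], [418, 95]]
```

Request:
{"name": "arm_command", "arguments": {
  "moves": [
    {"tx": 0.15,"ty": 0.15,"tz": 0.5,"spin": 0.01},
    {"tx": 0,"ty": 0,"tz": 1.5,"spin": 0},
    {"tx": 0,"ty": 0,"tz": 2,"spin": 0},
    {"tx": 0,"ty": 0,"tz": 2,"spin": 0},
    {"tx": 0,"ty": 0,"tz": 2,"spin": 0},
    {"tx": 0,"ty": 0,"tz": 1.5,"spin": 0},
    {"tx": 0,"ty": 0,"tz": 1,"spin": 0},
    {"tx": 0,"ty": 0,"tz": 0.5,"spin": 0},
    {"tx": 0,"ty": 0,"tz": 0,"spin": 0},
    {"tx": 0,"ty": 0,"tz": 0,"spin": 0}
  ]
}}

```text
t: 31.05
position: [531.2, 277.4, 175.3]
tool_rot: [[0.029, 1.0, 0.001], [1.0, -0.029, 0.001], [0.001, 0.001, -1.0]]
force: [-1.0, 0.1, -0.2]
width: 58.8
```

```bash
python3 -c "
from m import *
s=corners()
t=cam('top');o=robot.get_obs();G=o['position']+[0,0,12]
R=o['tool_rot'];x=np.r_[R[:2,0],0];y=np.r_[R[:2,1],0]
def dr(c,x0,y0,w,h,f):
    im=cv2.resize(c['img'][y0:y0+h,x0:x0+w],None,fx=f,fy=f,interpolation=cv2.INTER_LINEAR)
    for k in(-122,18):
        for q in proj(c,[G+k*np.array([0,0,1.])+sx*6*x+sy*30*y for sx in(1,-1) for sy in(1,-1)]):
            cv2.circle(im,tuple(int(v) for v in ((q-[x0,y0]+.5)*f)),2,(0,0,255),-1)
    for ry in(33.5,16.5):
        for rx in(-42.5,42.5):
            a=np.radians(-1.5);p=np.array([527.9+np.cos(a)*rx-np.sin(a)*ry,252.5+np.sin(a)*rx+np.cos(a)*ry,53])
            q=proj(c,[p])[0];cv2.circle(im,tuple(int(v) for v in ((q-[x0,y0]+.5)*f)),3,(255,0,0),1)
    return im
cv2.imwrite('pics/f.png',np.hstack([dr(t,115,190,100,100,4),dr(s,370,115,66,100,6)[:400] if 0 else cv2.copyMakeBorder(dr(s,370,120,66,100,6),0,0,0,0,0)[100:500]]))
print(cv2.imread('pics/f.png').shape)
"
```

```text
t 31.1 pos [531.2 277.4 175.3] yaw 88.34 F [-0.2  0.5 -0.3] w 58.6 | spin -0.003 cm [ 0.01 -0.27  1.03]
bottom dx -6 [[424.3, 189.0], [406.9, 178.6], [421.4, 191.0], [404.0, 180.6]]
bottom dx -3 [[425.0, 188.5], [407.6, 178.2], [422.1, 190.5], [404.7, 180.1]]
bottom dx 0 [[425.7, 188.0], [408.4, 177.7], [422.8, 190.0], [405.5, 179.6]]
bottom dx 3 [[426.5, 187.4], [409.1, 177.2], [423.6, 189.5], [406.2, 179.1]]
top dx 0 [[432.8, 144.1], [413.9, 134.1], [429.7, 146.1], [410.8, 136.0]]
blob [[411, 134], [406, 143], [405, 161], [395, 160], [395, 212], [399, 214], [402, 201], [413, 204], [414, 190], [416, 188], [422, 191], [427, 183], [435, 188], [438, 185], [438, 151], [429, 155], [429, 143]]
(400, 796, 3)
```

View pics/f.png

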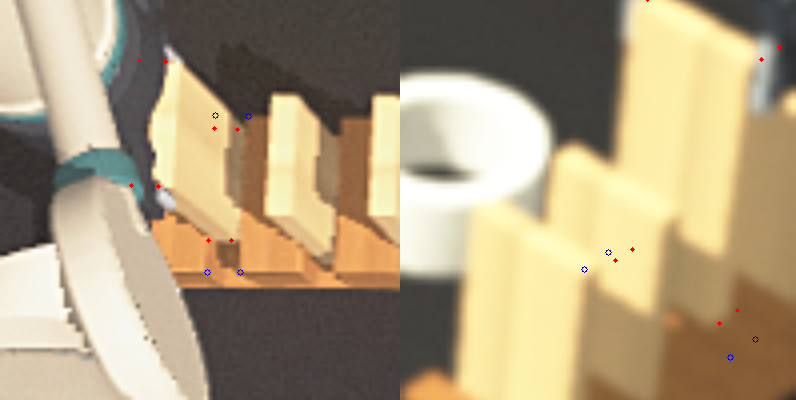

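The overlay shows the bottom edge's −y side at (240,240), where the slot's projected edge at that height is about 235. So the board is about 4.5 mm too far toward −y. I'll correct this and check numerically.

Request:
{"name": "arm_command", "arguments": {
  "moves": [
    {"tx": 0.15,"ty": -0.09,"tz": 0,"spin": 0},
    {"tx": 0.15,"ty": -0.09,"tz": 0,"spin": 0},
    {"tx": 0.15,"ty": -0.09,"tz": 0,"spin": 0},
    {"tx": 0,"ty": 0,"tz": 0,"spin": 0},
    {"tx": 0,"ty": 0,"tz": 0,"spin": 0},
    {"tx": 0,"ty": 0,"tz": 0,"spin": 0},
    {"tx": 0,"ty": 0,"tz": 0,"spin": 0},
    {"tx": 0,"ty": 0,"tz": 0,"spin": 0},
    {"tx": 0,"ty": 0,"tz": 0,"spin": 0},
    {"tx": 0,"ty": 0,"tz": 0,"spin": 0}
  ]
}}

```text
t: 32.4
position: [528.2, 281.7, 174.6]
tool_rot: [[0.029, 1.0, 0.0], [1.0, -0.029, 0.0], [0.0, 0.0, -1.0]]
force: [-0.3, -0.0, -0.4]
width: 58.5
```

```bash
cat > e.py <<'E'
from h import *
t=cam('top');o=robot.get_obs();zb=o['position'][2]-110
g=cv2.cvtColor(t['img'],cv2.COLOR_BGR2GRAY).astype(float)
go(528.5,277.5,165,88.5);print("zb",zb)
a=np.radians(-1.5)
def P(rx,ry,z):return np.array([527.9+np.cos(a)*rx-np.sin(a)*ry,252.5+np.sin(a)*rx+np.cos(a)*ry,z])
# image col of the -y face bottom edge, per row, vs desired (ry=19) line
for ry,z,lab in((19,zb,'spare'),(-31,8,'nbr(-25)')):
    A,B=proj(t,[P(-30,ry,z),P(30,ry,z)]);print(lab,"desired ends",A.round(1),B.round(1))
A,B=proj(t,[P(-30,19,zb),P(30,19,zb)])
for r in range(int(B[1])+1,int(A[1])+3,2):
    c=A[0]+(B[0]-A[0])*(r-A[1])/(B[1]-A[1])
    print(r,round(c,1),g[r,int(c)-8:int(c)+9].astype(int).tolist(),int(c)-8)
E
python3 e.py
```

```text
t 32.45 pos [528.2 281.7 174.6] yaw 88.34 F [-1.1 -0.4 -0.4] w 58.8 | spin -0.003 cm [-0.42  0.04  0.96]
zb 64.63289186705316
spare desired ends [172.3 250.9] [173.8 223. ]
nbr(-25) desired ends [201.7 255.6] [202.8 228.9]
223 173.8 [214, 213, 215, 215, 226, 162, 131, 144, 116, 82, 71, 91, 105, 111, 112, 107, 102] 165
225 173.7 [211, 211, 215, 214, 225, 154, 127, 133, 135, 119, 115, 129, 117, 107, 112, 107, 94] 165
227 173.6 [212, 210, 210, 211, 223, 155, 126, 132, 134, 109, 99, 110, 107, 111, 113, 105, 94] 165
229 173.4 [211, 207, 208, 211, 224, 159, 126, 129, 128, 114, 92, 113, 110, 111, 111, 105, 99] 165
231 173.3 [220, 217, 216, 218, 145, 119, 123, 130, 129, 111, 106, 108, 113, 111, 111, 104, 128] 165
233 173.2 [221, 219, 219, 226, 157, 122, 125, 127, 123, 111, 108, 108, 107, 112, 111, 111, 126] 165
235 173.1 [219, 221, 221, 230, 162, 126, 129, 131, 124, 115, 109, 110, 108, 109, 112, 102, 173] 165
237 173.0 [218, 218, 220, 229, 173, 134, 132, 140, 114, 101, 101, 110, 113, 112, 114, 104, 172] 165
239 172.9 [216, 219, 217, 221, 221, 228, 171, 142, 138, 113, 106, 107, 109, 113, 106, 110, 99] 164
241 172.8 [216, 218, 218, 219, 219, 220, 222, 225, 238, 160, 102, 110, 109, 112, 111, 109, 94] 164
243 172.7 [215, 215, 217, 217, 215, 218, 219, 221, 233, 161, 96, 181, 197, 148, 105, 106, 103] 164
245 172.6 [195, 209, 215, 216, 215, 215, 217, 221, 233, 156, 99, 172, 186, 185, 193, 150, 108] 164
247 172.5 [185, 183, 191, 199, 213, 215, 216, 219, 209, 138, 78, 175, 183, 181, 183, 183, 186] 164
249 172.4 [180, 185, 188, 184, 182, 192, 211, 222, 210, 139, 89, 179, 187, 179, 180, 186, 184] 164
251 172.3 [180, 185, 185, 189, 193, 194, 198, 207, 173, 115, 88, 183, 189, 183, 181, 183, 186] 164
```

Run:
```python
from h import *
import cv2
g=cv2.cvtColor(cv2.imread('pics/top0.png'),cv2.COLOR_BGR2GRAY).astype(int)
t=cam('top');g2=cv2.cvtColor(t['img'],cv2.COLOR_BGR2GRAY).astype(int)
a=np.radians(-1.5)
P=lambda rx,ry,z:np.array([527.9+np.cos(a)*rx-np.sin(a)*ry,252.5+np.sin(a)*rx+np.cos(a)*ry,z])
L=proj(t,[P(-42.5,33.5,53),P(42.5,33.5,53),P(-42.5,16.5,53),P(42.5,16.5,53)]);print(L.round(1).tolist())
for r in range(246,259,2): print(r,g[r,162:182].tolist(),'| now',g2[r,162:182].tolist())
```

```text
[[166.4, 257.7], [168.5, 218.5], [174.6, 257.7], [176.5, 218.5]]
246 [177, 180, 179, 182, 205, 169, 156, 167, 111, 93, 113, 119, 109, 179, 187, 184, 186, 188, 199, 155] | now [190, 184, 182, 196, 212, 216, 214, 213, 216, 221, 209, 142, 100, 177, 185, 183, 186, 188, 199, 156]
248 [178, 181, 179, 184, 193, 164, 156, 168, 113, 93, 113, 115, 98, 177, 185, 182, 182, 184, 188, 186] | now [136, 184, 187, 187, 182, 181, 202, 215, 216, 219, 209, 136, 96, 175, 185, 181, 181, 184, 186, 187]
250 [181, 179, 180, 186, 187, 164, 165, 112, 94, 96, 98, 107, 94, 181, 190, 182, 185, 186, 188, 183] | now [180, 177, 180, 166, 184, 187, 186, 182, 190, 217, 211, 139, 83, 181, 187, 182, 183, 185, 185, 188]
252 [179, 178, 181, 185, 176, 159, 165, 112, 90, 99, 107, 114, 90, 187, 186, 183, 183, 185, 189, 186] | now [180, 178, 180, 184, 174, 157, 156, 98, 78, 88, 98, 105, 88, 184, 187, 180, 184, 184, 187, 184]
254 [179, 179, 183, 188, 161, 155, 163, 111, 89, 99, 114, 113, 103, 175, 185, 182, 184, 186, 192, 185] | now [177, 179, 182, 190, 156, 151, 159, 108, 94, 101, 114, 108, 107, 172, 184, 183, 183, 187, 187, 185]
256 [178, 179, 184, 193, 158, 152, 160, 163, 108, 93, 103, 102, 110, 177, 189, 186, 187, 187, 193, 189] | now [178, 178, 182, 197, 159, 153, 157, 164, 108, 92, 101, 101, 111, 174, 187, 187, 186, 186, 191, 186]
258 [110, 112, 111, 107, 149, 155, 156, 161, 159, 178, 188, 196, 129, 101, 107, 105, 105, 103, 105, 106] | now [106, 108, 114, 112, 151, 156, 161, 159, 159, 171, 186, 193, 131, 99, 107, 110, 104, 109, 108, 108]
```

The slot centre measured directly is about 1.2 mm further toward +y than my fit, so I'll shift 2 mm more and insert slowly.

Request:
{"name": "arm_command", "arguments": {
  "moves": [
    {"tx": 0.1,"ty": 0,"tz": 0,"spin": 0},
    {"tx": 0.1,"ty": 0,"tz": 0,"spin": 0},
    {"tx": 0,"ty": 0,"tz": 0,"spin": 0},
    {"tx": 0,"ty": 0,"tz": 0.3,"spin": 0},
    {"tx": 0,"ty": 0,"tz": 0.3,"spin": 0},
    {"tx": 0,"ty": 0,"tz": 0.3,"spin": 0},
    {"tx": 0,"ty": 0,"tz": 0.3,"spin": 0},
    {"tx": 0,"ty": 0,"tz": 0.3,"spin": 0},
    {"tx": 0,"ty": 0,"tz": 0,"spin": 0},
    {"tx": 0,"ty": 0,"tz": 0,"spin": 0}
  ]
}}

```text
t: 33.75
position: [528.3, 283.8, 159.7]
tool_rot: [[0.029, 1.0, 0.0], [1.0, -0.029, 0.0], [0.0, 0.0, -1.0]]
force: [-0.1, 0.2, -0.9]
width: 58.8
```

```bash
python3 e.py
```

```text
t 33.8 pos [528.3 283.7 159.8] yaw 88.34 F [-0.5 -0.6 -0.1] w 58.6 | spin -0.003 cm [-0.62  0.03 -0.52]
zb 49.752111437384
spare desired ends [174.  252.2] [175.4 224.6]
nbr(-25) desired ends [201.7 255.6] [202.8 228.9]
225 175.4 [214, 218, 228, 158, 123, 133, 139, 129, 120, 125, 115, 109, 115, 109, 96, 217, 242] 167
227 175.3 [213, 223, 148, 121, 129, 131, 141, 130, 108, 109, 111, 109, 111, 110, 91, 242, 246] 167
229 175.2 [211, 222, 150, 124, 128, 129, 133, 123, 99, 106, 110, 110, 110, 107, 101, 238, 245] 167
231 175.1 [212, 219, 149, 122, 128, 131, 135, 126, 109, 111, 108, 111, 111, 104, 128, 229, 236] 167
233 175.0 [218, 226, 151, 119, 128, 127, 132, 119, 109, 111, 112, 111, 115, 104, 129, 226, 238] 167
235 174.9 [222, 221, 229, 160, 127, 129, 133, 130, 119, 110, 114, 115, 110, 107, 100, 173, 238] 166
237 174.8 [220, 223, 228, 159, 127, 135, 132, 136, 110, 101, 107, 109, 113, 112, 100, 176, 239] 166
239 174.7 [218, 219, 223, 228, 237, 172, 128, 138, 109, 106, 108, 111, 110, 106, 101, 213, 243] 166
241 174.6 [217, 219, 218, 220, 222, 228, 238, 183, 113, 100, 105, 110, 111, 112, 98, 215, 243] 166
243 174.5 [216, 216, 219, 220, 218, 219, 224, 215, 141, 176, 196, 151, 105, 106, 106, 198, 242] 166
245 174.4 [214, 215, 217, 217, 217, 218, 221, 214, 134, 165, 182, 184, 191, 151, 110, 105, 91] 166
247 174.3 [203, 212, 217, 214, 216, 216, 222, 211, 121, 169, 185, 181, 183, 186, 189, 193, 191] 166
249 174.2 [182, 183, 192, 210, 212, 216, 223, 187, 113, 173, 185, 179, 181, 182, 184, 188, 180] 166
251 174.1 [182, 188, 188, 184, 183, 207, 223, 163, 92, 181, 188, 181, 183, 184, 188, 185, 177] 166
253 174.0 [190, 175, 166, 168, 122, 109, 110, 123, 107, 90, 165, 184, 182, 181, 185, 192, 185] 165
```

The bottom is 3 mm below the rack top with no force, so it is in the slot. I'll continue down.

Request:
{"name": "arm_command", "arguments": {
  "moves": [
    {"tx": 0,"ty": 0,"tz": 0.4,"spin": 0},
    {"tx": 0,"ty": 0,"tz": 0.5,"spin": 0},
    {"tx": 0,"ty": 0,"tz": 0.5,"spin": 0},
    {"tx": 0,"ty": 0,"tz": 0.5,"spin": 0},
    {"tx": 0,"ty": 0,"tz": 0.5,"spin": 0},
    {"tx": 0,"ty": 0,"tz": 0.5,"spin": 0},
    {"tx": 0,"ty": 0,"tz": 0.5,"spin": 0},
    {"tx": 0,"ty": 0,"tz": 0.3,"spin": 0},
    {"tx": 0,"ty": 0,"tz": 0,"spin": 0},
    {"tx": 0,"ty": 0,"tz": 0,"spin": 0}
  ]
}}

```text
t: 35.05
position: [528.4, 283.8, 122.8]
tool_rot: [[0.029, 1.0, 0.0], [1.0, -0.029, 0.0], [0.0, 0.0, -1.0]]
force: [-0.0, -0.4, -1.2]
width: 58.7
```

Request:
{"name": "arm_command", "arguments": {
  "moves": [
    {"tx": 0,"ty": 0,"tz": 0.15,"spin": 0},
    {"tx": 0,"ty": 0,"tz": 0.15,"spin": 0},
    {"tx": 0,"ty": 0,"tz": 0.1,"spin": 0},
    {"tx": 0,"ty": 0,"tz": 0.1,"spin": 0},
    {"tx": 0,"ty": 0,"tz": 0.05,"spin": 0},
    {"tx": 0,"ty": 0,"tz": 0,"spin": 0},
    {"tx": 0,"ty": 0,"tz": 0,"spin": 0},
    {"tx": 0,"ty": 0,"tz": 0,"spin": 0},
    {"tx": 0,"ty": 0,"tz": 0,"spin": 0},
    {"tx": 0,"ty": 0,"tz": 0,"spin": 0}
  ]
}}

```text
t: 36.3
position: [528.2, 283.7, 117.1]
tool_rot: [[0.029, 1.0, 0.0], [1.0, -0.029, 0.0], [0.0, 0.0, -1.0]]
force: [-0.8, 0.6, -1.4]
width: 58.7
```

Request:
{"name": "arm_command", "arguments": {
  "moves": [
    {"tx": 0,"ty": 0,"tz": 0.05,"spin": 0},
    {"tx": 0,"ty": 0,"tz": 0.05,"spin": 0},
    {"tx": 0,"ty": 0,"tz": 0.05,"spin": 0},
    {"tx": 0,"ty": 0,"tz": 0.05,"spin": 0},
    {"tx": 0,"ty": 0,"tz": 0,"spin": 0},
    {"tx": 0,"ty": 0,"tz": 0,"spin": 0},
    {"tx": 0,"ty": 0,"tz": 0,"spin": 0},
    {"tx": 0,"ty": 0,"tz": 0,"spin": 0},
    {"tx": 0,"ty": 0,"tz": 0,"spin": 0},
    {"tx": 0,"ty": 0,"tz": 0,"spin": 0}
  ]
}}

```text
t: 37.55
position: [528.3, 283.9, 116.2]
tool_rot: [[0.029, 1.0, 0.001], [1.0, -0.029, 0.001], [0.001, 0.001, -1.0]]
force: [-1.3, 0.4, 5.4]
width: 58.9
```

Floor reached (5 N at the expected height). Releasing.

Request:
{"name": "arm_command", "arguments": {
  "moves": [
    {"tx": 0,"ty": 0,"tz": -0.05,"spin": 0},
    {"tx": 0,"ty": 0,"tz": 0,"spin": 0},
    {"tx": 0,"ty": 0,"tz": 0,"spin": 0},
    {"tx": 0,"ty": 0,"tz": 0,"spin": 0},
    {"tx": 0,"ty": 0,"tz": 0,"spin": 0},
    {"tx": 0,"ty": 0,"tz": 0,"spin": 0},
    {"tx": 0,"ty": 0,"tz": 0,"spin": 0},
    {"tx": 0,"ty": 0,"tz": 0,"spin": 0},
    {"tx": 0,"ty": 0,"tz": 0,"spin": 0},
    {"tx": 0,"ty": 0,"tz": 0,"spin": 0}
  ],
  "gripper": 8.5
}}

```text
t: 38.8
position: [528.2, 283.7, 115.6]
tool_rot: [[0.029, 1.0, 0.0], [1.0, -0.029, 0.0], [0.0, 0.0, -1.0]]
force: [-0.6, 0.3, 0.1]
width: 84.7
```

Request:
{"name": "arm_command", "arguments": {
  "moves": [
    {"tx": 0,"ty": 0,"tz": -0.5,"spin": 0},
    {"tx": 0,"ty": 0,"tz": -1,"spin": 0},
    {"tx": 0,"ty": 0,"tz": -1.5,"spin": 0},
    {"tx": 0,"ty": 0,"tz": -2,"spin": 0},
    {"tx": 0,"ty": 0,"tz": -2,"spin": 0},
    {"tx": 0,"ty": 0,"tz": -2,"spin": 0},
    {"tx": 0,"ty": 0,"tz": -3,"spin": 0},
    {"tx": 0,"ty": 0,"tz": -3,"spin": 0},
    {"tx": 0,"ty": 0,"tz": 0,"spin": 0},
    {"tx": 0,"ty": 0,"tz": 0,"spin": 0}
  ]
}}

```text
t: 40.05
position: [527.8, 283.6, 265.6]
tool_rot: [[0.029, 1.0, -0.0], [1.0, -0.029, -0.0], [-0.0, -0.0, -1.0]]
force: [0.2, -0.1, -0.7]
width: 85.2
```

Request:
{"name": "arm_command", "arguments": {
  "moves": [
    {"tx": 0,"ty": -3,"tz": 0,"spin": 0},
    {"tx": 0,"ty": -4,"tz": 0,"spin": 0},
    {"tx": 0,"ty": -4,"tz": 0,"spin": 0},
    {"tx": 0,"ty": -4,"tz": 0,"spin": 0},
    {"tx": 3,"ty": -3,"tz": 0,"spin": 0},
    {"tx": 4,"ty": 0,"tz": 0,"spin": 0},
    {"tx": 4,"ty": 0,"tz": 0,"spin": 0},
    {"tx": 4,"ty": 0,"tz": 0,"spin": 0},
    {"tx": 3,"ty": 0,"tz": 0,"spin": 0},
    {"tx": 0,"ty": 0,"tz": 0,"spin": 0}
  ]
}}

```text
t: 41.3
position: [352.9, 470.0, 263.6]
tool_rot: [[0.027, 1.0, -0.002], [1.0, -0.027, -0.002], [-0.002, -0.002, -1.0]]
force: [-0.1, 0.1, -1.3]
width: 84.9
```

Run:
```python
from h import *
t=cam('top');s=cam('side')
old={'top':cv2.imread('pics/top0.png'),'side':cv2.imread('pics/side0.png')}
a=np.radians(-1.5)
P=lambda rx,ry,z:np.array([527.9+np.cos(a)*rx-np.sin(a)*ry,252.5+np.sin(a)*rx+np.cos(a)*ry,z])
for n,c in(('top',t),('side',s)):
    hsv=cv2.cvtColor(c['img'],cv2.COLOR_BGR2HSV)
    for ry in(75,25,-25,-75):
        # bright end-face patch at z=148
        q=proj(c,[P(sx*30,ry+sy*6,148) for sx in(-1,1) for sy in(-1,1)])
        print(n,ry,'pred',q.round(0).astype(int).tolist())
g=cv2.cvtColor(t['img'],cv2.COLOR_BGR2GRAY).astype(int)
for r in(222,230,238): print(r,g[r,128:170].tolist(),g[r,176:202].tolist())
gs=cv2.cvtColor(s['img'],cv2.COLOR_BGR2GRAY).astype(int)
print('side row160',gs[160,394:446].tolist());print('side row175',gs[175,394:446].tolist())
d=cv2.absdiff(t['img'],old['top']).max(2)>40;st=cv2.connectedComponentsWithStats(d.astype(np.uint8))[2];print(st[(st[:,4]>40)].tolist())
d=cv2.absdiff(s['img'],old['side']).max(2)>40;st=cv2.connectedComponentsWithStats(d.astype(np.uint8))[2];print(st[(st[:,4]>40)].tolist())
o=robot.get_obs();print(o['t'],o['position'],o['force'])
cv2.imwrite('pics/end_top.png',t['img']);cv2.imwrite('pics/end_side.png',s['img'])
```

```text
top 75 pred [[136, 243], [130, 243], [138, 213], [132, 213]]
top 25 pred [[162, 243], [156, 243], [164, 213], [157, 213]]
top -25 pred [[188, 243], [182, 243], [189, 214], [183, 214]]
top -75 pred [[214, 243], [207, 243], [215, 214], [209, 214]]
side 75 pred [[420, 146], [423, 144], [438, 156], [441, 154]]
side 25 pred [[408, 154], [411, 152], [426, 164], [429, 162]]
side -25 pred [[395, 162], [398, 160], [413, 173], [416, 171]]
side -75 pred [[382, 171], [385, 169], [400, 182], [403, 180]]
222 [36, 28, 169, 243, 244, 240, 240, 239, 238, 230, 219, 221, 220, 218, 222, 224, 228, 120, 133, 139, 115, 72, 48, 52, 61, 117, 111, 99, 159, 249, 240, 237, 237, 238, 237, 220, 216, 218, 218, 222, 232, 161] [82, 114, 117, 111, 109, 99, 216, 243, 242, 240, 239, 240, 234, 223, 219, 219, 220, 227, 197, 125, 117, 68, 45, 54, 89, 117]
230 [43, 59, 219, 247, 238, 237, 236, 237, 234, 214, 217, 220, 221, 223, 227, 229, 121, 134, 133, 138, 139, 136, 141, 139, 110, 109, 110, 91, 246, 246, 242, 241, 241, 244, 233, 222, 220, 215, 213, 215, 223, 150] [119, 110, 112, 115, 109, 136, 239, 245, 238, 238, 238, 240
[... 904 characters left out ...]
 128, 100, 72, 61, 61, 61, 61, 60, 61]
[[0, 0, 640, 480, 299387], [144, 214, 31, 41, 739], [394, 241, 59, 68, 1845], [13, 285, 13, 6, 47], [0, 359, 70, 121, 4445], [284, 444, 58, 36, 562]]
[[0, 0, 640, 480, 297723], [185, 0, 10, 72, 387], [172, 0, 74, 119, 4606], [393, 0, 45, 40, 584], [397, 4, 6, 10, 44], [360, 12, 8, 21, 69], [432, 32, 13, 26, 265], [368, 35, 5, 13, 50], [400, 45, 4, 13, 41], [426, 52, 6, 19, 90], [381, 105, 16, 11, 99], [182, 123, 28, 37, 435], [208, 123, 28, 35, 383], [405, 152, 15, 19, 199], [415, 165, 22, 25, 267], [417, 186, 8, 9, 49], [627, 221, 13, 17, 146], [224, 267, 29, 55, 1491]]
41.4 [352.94427758 467.89163233 264.30338467] [ 0.20672567 -0.81721813 -1.0331766 ]
```

```bash
python3 -c "
from bench import robot
print(robot.hand_in())"
```

```text
the job is handed in; nothing more can be done
None
```

The spare board is standing upright in the empty rack slot, and I handed the job in at about 41 s of the 64 s allowed. No verdict was reported.

**What I did:**
1. I gripped the spare across its width and turned it against the top edge of the easel's strip. I let go with its lower end on the ledge, and a picture confirmed it was resting there.
2. I took it again near its upper end.
3. My first try at turning it upright on the ledge failed: it slid off still tilted at 50°, held in the gripper the whole time.
4. I then turned it upright against the back of the easel's strip, carried it to the slot and lowered it until it met the floor with about 5 N. Only then did I release it and move the arm clear.

**Last checks (measured from the final pictures, not viewed):**
- **Centring:** in the top view the board's top edge starts at column 155.5. The midpoint between its two neighbours is 155.6.
- **Other objects:** the only changed areas in the top view were the spare's old spot, the slot, and the arm and its shadow. The side view also showed small changes around the rack and near the arm. I took these for the new board, shadows and the arm, but did not look at them closely.
- **Disagreements:** my first slot estimate was about 1 mm off, and the board sat about 4 to 5 mm to one side of the tool centre. I corrected both before lowering it. The tilt measured between 91° and 92° while held. I did not measure it again after release.

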